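# Culture dish from the covered blue-light viewer to the sloping stage of the colony counter

### The job

The culture dish is to be counted: lift the amber cover of the blue-light viewer by its bar until the stay on its side drops behind its tooth, let the cover down gently onto the stay and let go, so that it stands propped. Then take the dish out from under it, without dropping it or tipping it over, and set it flat on the sloping round stage of the colony counter, centred and resting against the two stop pins. Leave the cover propped open, never let it slam shut, and do not disturb the other things on the desk.

Things in the scene. Friction and masses are not known exactly. Their poses are not given: they have to be found in the camera images.
- viewer: blue-light viewer: white flat box 155 (x) x 206 (y) x 48 mm, fixed to the desk; origin at the centre of its underside, x points to its back (hinge side), y to its left. The lit window on its top, where the dish lies, is level and without a rim, 48 mm above the origin. Its front face is 78 mm in front of the origin
- cover (a joint): hinge of the amber see-through cover, rad: 0 closed, 1.5 fully up (stop). The cover weighs about 0.25 kg and falls shut unless the stay holds it. Lift it to about 1.42, where the stay has dropped behind its tooth by itself (it does so at about 1.32), then lower it: it comes to rest on the stay at about 1.29
- stay (a joint): the stay, a thin steel rod with a red stud, pivoted on the cover's right flank, rad: 0 with the cover shut, about 2.07 when it props the cover. As the cover rises, gravity keeps its tip sliding back along the steel track on the viewer's right margin until it drops behind the one tooth there; it needs no handling
- cover_handle (a point): middle of the round black bar on the cover's front: 11 mm thick, 100 mm long along the viewer's y (posts 42 mm either side of the middle), 35 mm in front of the cover's front face. It moves with the cover on a circle about the hinge; closed, it is 175 mm in front of the hinge and 6 mm below it. Axes as the viewer's when closed
- cover_hinge (a point): middle of the cover's hinge axis (along the viewer's y), 74 mm above the desk, 72 mm behind the viewer's origin; axes as the viewer's. The cover is a shallow hood 140 mm long, 170 wide, with 24 mm skirts at front and sides; propped, its front skirt's edge and the bar hang 63 mm in front of the hinge, 120 to 170 mm above the box
- dish_center (a point): centre, half-way up, of the round clear glass culture dish under the cover: lid 64 mm across, walls 60 mm across where fingers close on it, 15 mm high, about 25 g; z is its axis. Its centre lies 90 to 100 mm in front of the hinge
- counter: colony counter, a grey wedge-shaped console 170 (x) x 136 (y) mm, fixed to the desk, 30 mm high in front, 106 mm at the back; origin at the centre of its underside, x points to its back. The stage stands 12 mm proud of its sloping face. A lens on an arm stands swung away behind, 50 to 160 mm behind the origin and up to 300 mm high
- stage_top (a point): centre of the upper face of the counter's round white stage, 74 mm across, about 85 mm above the desk; z is the normal of the face, which slopes 24 degrees down to the counter's front; x points up the slope, y along the level. Two black stop pins, 6 mm thick and 7 high, stand 28 mm down the slope, 18 mm either side: a dish against both is centred on the stage
- spare_dish: an empty dish like the other, lying on the desk; origin at the centre of its underside; leave it alone
- tape_roll: roll of tape 62 mm across, 18 mm high; origin at the centre of its underside; leave it alone
- wash_bottle: white wash bottle with red spout, 158 mm high; origin at its underside; leave it alone
- dropper_bottle: brown dropper bottle, 30 mm across, 97 mm high; origin at the centre of its underside; leave it alone
- cuvette_box: dark foam block with two cuvettes, 50 mm; origin at the centre of its underside; leave it alone
- rubber_bulb: red rubber bulb lying on the desk, 86 x 43 mm; origin at its underside; leave it alone

How it is judged (in metres and radians):
On the way, in this order (a step that is already met when the one before it is completed fails the run):
1. the cover stands propped on its stay, let go (value of joint cover between 1.2 and 1.36 rad and contact force between each of the arm, the fingers and viewer below 0.05 N), for 0.3 s.
2. the dish is lifted clear of the viewer, the cover still propped (value of joint cover above 1.2 rad and height (world z) of dish_center above 0.085 m), for 0.1 s.
At the end, for the whole second after the job is handed in: The cover stands propped on its stay (1.2 to 1.36 rad), and the dish lies at rest flat on the counter's sloping stage (within 0.08 rad), its centre within 7 mm of the stage's centre across and up the slope, 5 mm down the slope, at the stop pins, and let go (value of joint cover between 1.2 and 1.36 rad and x of dish_center in the frame of stage_top between -0.005 and 0.007 m and y of dish_center in the frame of stage_top between -0.007 and 0.007 m and z of dish_center in the frame of stage_top between 0.004 and 0.011 m and angle between the z axis of dish_center and the z axis of stage_top, either way round below 0.08 rad and linear speed of dish below 0.01 m/s); the robot touches nothing.
It fails at once if the cover slammed shut (value of joint cover below 0.15 rad and velocity of joint cover below -2 rad/s).
It fails at once if the dish was dropped (contact force between the fingers and dish below 0.001 N and linear speed of dish above 0.6 m/s).
It fails at once if the dish was tipped over (angle between dish_center's own z axis and vertical above 1.2 rad).
It fails at once if another thing on the desk was moved by more than 3 cm (distance of any of spare_dish, tape_roll, wash_bottle, dropper_bottle, cuvette_box, rubber_bulb from where it was at the start of the episode above 0.03 m).
It also fails if it takes over 64 s, if anything falls off the work surface, if the arm or the gripper's body presses on something with over 40 N, if the wrist force passes 120 N, or if a joint passes its speed limit or range.

### The arm

A 6-joint arm with a two-finger parallel gripper is mounted at the origin on a cart in front of the work surface, level with it; the furniture and walls round the work are solid. World frame = base frame: x ahead of the robot, y to its left, z up, the work surface at z = 0. Lengths are in mm, angles in rad, forces in N, time in s.
With the tool pointing down it reaches from about 275 to 750 mm from the base axis. Payload 10.2 kg.
Tool frame: the origin (TCP) lies at the very end of the fingers, on their centre line; the grasp point (between the pads) lies 19 mm behind it; z points along the fingers, y is the direction in which the jaws open and shut (so a half turn about z gives the same grasp; the last joint's range is limited). The gripper opens to 88 mm and grips with 3 to 60 N. Pads are 18 mm wide; open, the fingers measure 123 mm over their backs; the gripper's body (75 mm by 187 mm) begins 45 mm behind the grasp point.
Start: joints at [-1.495, 0.313, 1.498, -0, 1.331, -0.223], TCP at [154.533, -501.748, 238.72] pointing down, gripper open.
Joint ranges: [-2.94, 2.94], [-0.97, 2.17], [0.19, 2.56], [-1.23, 4.37], [0.02, 3.11], [-2.88, 2.88]. Speed limits (rad/s): [2.39, 2.39, 3.01, 3.14, 3.14, 3.14].

### API

Orientations are given as a unit quaternion [x, y, z, w].
In Python, from bench import env gives the robot as it stands.
- The arm moves only by the tool play_rows, never from a script. Its argument "deltas" is a list of rows, each an object of numbers: "ax", "ay", "az": the turn, a rotation vector about the tool's x, y, z each as a share of 6 degrees, from -1 to 1; "x", "y", "z": the shift along the tool's x, y, z each as a share of 0.04 m, from -1 to 1; "fingers": the closure, from 0 (fully open) to 1 (shut). A call has 1 to 8 rows; each row shifts and turns the commanded pose from where the row before left it, along the tool's axes as they then stand; what a row does not reach is not made up. A row lasts 1/12 s, in which the tool goes at most 41.7 mm and 7.16 degrees, less where a joint would pass 70% of its speed; a pose out of reach is approached as far as the arm can. A call with a number of a shift or a turn outside -1 to 1 is refused whole. A call with a gripper value outside its range is refused whole. The fingers move at their own pace and stop on an object; "squeeze" is the grip in N (left out, the last holds). Time passes only in rows, so rows that do not move let the fingers close. It gives the time, the measured TCP pose, the force and the opening at its end, in the units of the state.
- env.observe(): the state, without advancing time (a new reading comes with each control period).
- env.snapshot(name): name is "scene" or "top" or "wrist"; returns the picture (480x640x3 uint8, red, green, blue); there is no depth.
- env.calibration(name): a dict with "vfov" (degrees; the focal length in pixels is half the picture's height over the tangent of half this angle, whatever the lens; pixels are square), "cx", "cy" (the principal point, pixels), "T" (4x4, takes a point from camera to world coordinates); the wrist camera has in their place "mount" (4x4, takes a point from camera to tool coordinates, whose origin is the TCP and whose axes are the flange's). Camera axes: x right, y down, z forward; pixel columns grow to the right and rows downward; lengths in mm; the calibration is good to about 2 mm. The wrist camera is an equidistant fisheye: a pixel r from the principal point sees the ray r / f radians off the axis. A picture is of the moment at which its call begins: read the wrist's pose just before it. calibration takes no time and is no camera call.
- env.sign_off(): hands the job in, once; it reports no verdict.
The state is a dict: "t": time; "q": joint angles; "qd": joint speeds; "effort": joint torques, N m; "position": TCP position; "tool_rot": TCP orientation; "wrist_force": force on the tool from outside, world axes, zero at the start; "torque": the same for the moment, N m; "width": finger opening in mm.
Only numpy, scipy, OpenCV 4.12 (cv2) and the standard library are available. Lean on these libraries where they do the work, as an engineer would, in place of code of your own. Each camera call takes 0.05 s, during which the arm holds its last target.

## Working session

There is one attempt and no reset: what is moved stays moved. The work goes in short steps, Python scripts to look and compute and a tool call to move; the robot and the scene stay as the last step left them, time stands still between calls to the robot, and variables do not carry over. Pictures are saved under pics/ and viewed, and the job is handed in when it is done.

Besides the shell and the picture viewer there is one more tool, called after "Emit:" as name(argument=value, ...), one argument or row to a line, values as JSON. play_rows: Moves the arm, as the interface text tells. Shift numbers are shares of 0.04 m and turn numbers shares of 6 degrees, none past 1 either way. Its arguments: {"type":"object","properties":{"deltas":{"type":"array","items":{"type":"object","properties":{"ax":{"type":"number","minimum":-1,"maximum":1},"ay":{"type":"number","minimum":-1,"maximum":1},"az":{"type":"number","minimum":-1,"maximum":1},"x":{"type":"number","minimum":-1,"maximum":1},"y":{"type":"number","minimum":-1,"maximum":1},"z":{"type":"number","minimum":-1,"maximum":1},"fingers":{"type":"number"}}}},"squeeze":{"type":"number"}},"required":["deltas"]}

```bash
ls; mkdir -p pics; python3 - <<'E'
from bench import env
import cv2,numpy as np
print(env.observe())
for n in("scene","top","wrist"):
    print(n,env.calibration(n))
    cv2.imwrite(f"pics/{n}0.png",env.snapshot(n)[:,:,::-1])
E
```

```text
pics
{'t': 0.0, 'q': array([-1.49538836e+00,  3.13445338e-01,  1.49844333e+00,  1.43975346e-05,
        1.33101236e+00, -2.23397135e-01]), 'qd': array([ 0.00121935, -0.00040203, -0.00085746,  0.00027454, -0.00156   ,
        0.0003303 ]), 'effort': array([ 4.24771388e-04, -4.02205932e+01, -2.52272594e+01,  6.94058882e-02,
        3.52235860e-02, -9.93353137e-05]), 'position': array([ 154.52240951, -501.48077618,  238.16110959]), 'tool_rot': array([ 9.88860227e-01,  1.48845637e-01,  5.53346705e-05, -6.51879786e-04]), 'wrist_force': array([ 0.27172042,  0.86406925, -0.66815662]), 'torque': array([-0.00457157, -0.06332563,  0.05580758]), 'width': 87.99411035989743}
scene {'vfov': 54.60967675228755, 'cx': 316.66562766063714, 'cy': 242.25891419860716, 'T': array([[-6.62836040e-01, -4.95505493e-01,  5.61357899e-01,
        -5.30708297e+01],
       [-7.48752294e-01,  4.42927251e-01, -4.93138371e-01,
         6.02631736e+02],
       [-4.28793983e-03, -7.47187900e-01, -6.64599019e-01,
         7.39097454e+02],
       [ 0.00000000e+00,  0.00000000e+00,  0.00000000e+00,
         1.00000000e+00]
[... 169 characters left out ...]
5e+02],
       [-9.99518375e-01,  2.71788786e-02, -1.49775067e-02,
         1.29226472e+02],
       [ 1.15609589e-02, -1.21772684e-01, -9.92490684e-01,
         1.50687812e+03],
       [ 0.00000000e+00,  0.00000000e+00,  0.00000000e+00,
         1.00000000e+00]])}
wrist {'vfov': 65.70646984690485, 'cx': 327.91649216259964, 'cy': 231.7509808211206, 'mount': array([[ 4.31903650e-04, -9.46531388e-01, -3.22611447e-01,
         8.41232627e+01],
       [ 9.99999907e-01,  4.11732137e-04,  1.30764792e-04,
         6.36048347e-01],
       [ 9.05652088e-06, -3.22611474e-01,  9.46531477e-01,
        -1.45082484e+02],
       [ 0.00000000e+00,  0.00000000e+00,  0.00000000e+00,
         1.00000000e+00]])}
```

View pics/scene0.png

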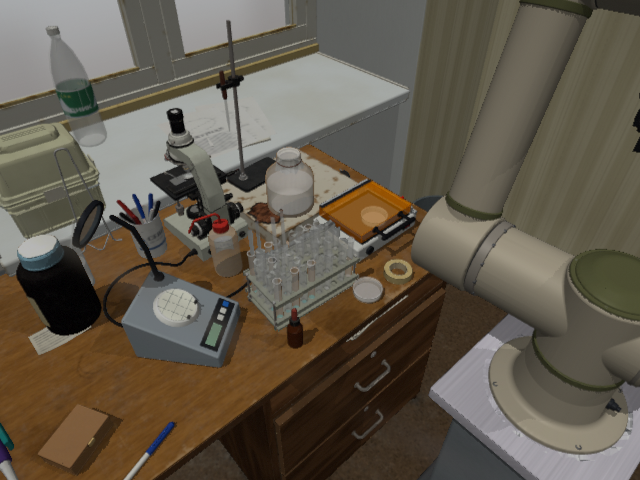

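View pics/top0.png

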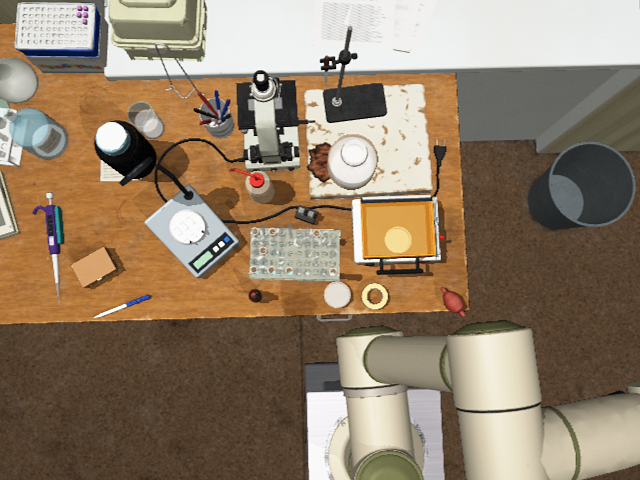

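View pics/wrist0.png

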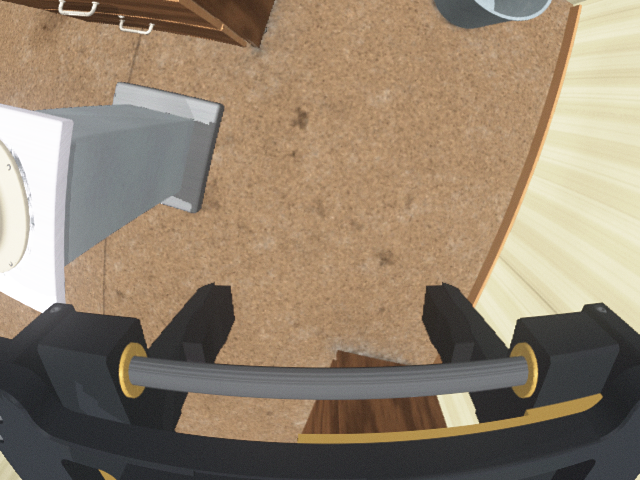

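The top view shows the viewer at about (398,230) with its bar at about (402,268), the counter stage at about (187,226), and loose items in front of the viewer. I'll zoom in to measure.

```bash
cat > h.py <<'E'
import numpy as np,cv2
from bench import env
def ray(n,u,v):
    c=env.calibration(n);f=240/np.tan(np.radians(c['vfov']/2));T=c['T']
    d=T[:3,:3]@np.array([(u-c['cx'])/f,(v-c['cy'])/f,1]);return T[:3,3],d
def onz(n,u,v,z):
    o,d=ray(n,u,v);return o+d*(z-o[2])/d[2]
def proj(n,P):
    c=env.calibration(n);f=240/np.tan(np.radians(c['vfov']/2));T=c['T']
    p=T[:3,:3].T@(np.array(P)-T[:3,3]);return c['cx']+f*p[0]/p[2],c['cy']+f*p[1]/p[2]
def tri(a,b):
    (o1,d1),(o2,d2)=a,b;d1=d1/np.linalg.norm(d1);d2=d2/np.linalg.norm(d2)
    A=np.c_[d1,-d2];t=np.linalg.lstsq(A,o2-o1,rcond=None)[0]
    p,q=o1+d1*t[0],o2+d2*t[1];return (p+q)/2,np.linalg.norm(p-q)
E
python3 - <<'E'
import cv2,numpy as np
t=cv2.imread('pics/top0.png');s=cv2.imread('pics/scene0.png')
cv2.imwrite('pics/tv.png',cv2.resize(t[185:315,340:470],None,fx=4.6,fy=4.6,interpolation=cv2.INTER_CUBIC))
cv2.imwrite('pics/tc.png',cv2.resize(t[180:290,135:255],None,fx=5,fy=5,interpolation=cv2.INTER_CUBIC))
cv2.imwrite('pics/sv.png',cv2.resize(s[160:290,310:450],None,fx=4.6,fy=4.6,interpolation=cv2.INTER_CUBIC))
cv2.imwrite('pics/sc.png',cv2.resize(s[190:370,65:255],None,fx=3.3,fy=3.3,interpolation=cv2.INTER_CUBIC))
E
```

```text
(no output)
```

View pics/tv.png

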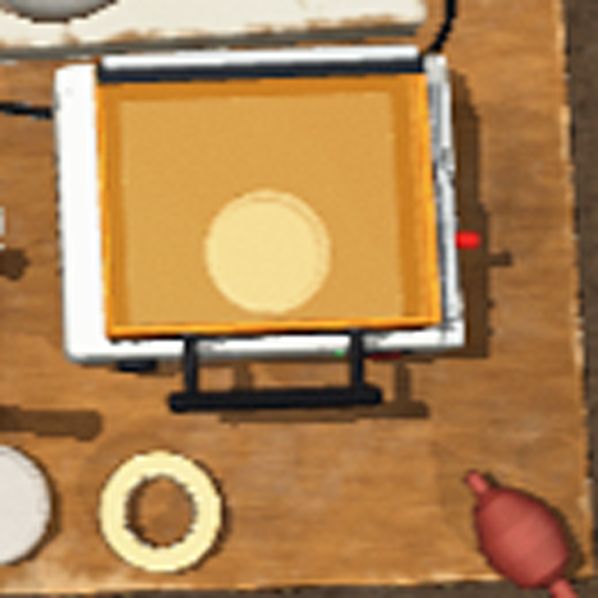

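View pics/tc.png

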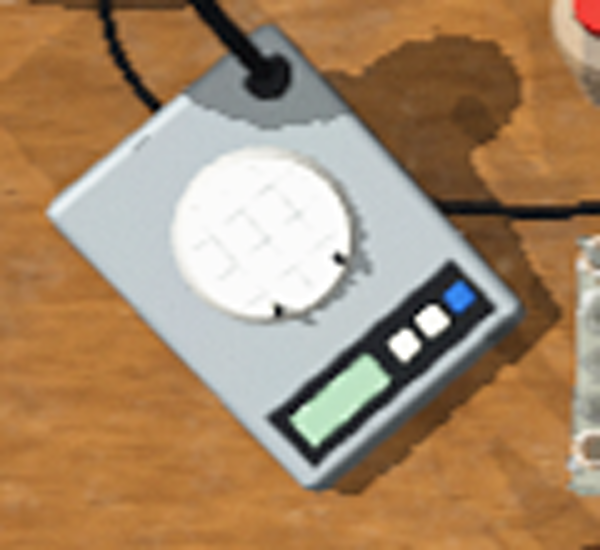

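View pics/sv.png

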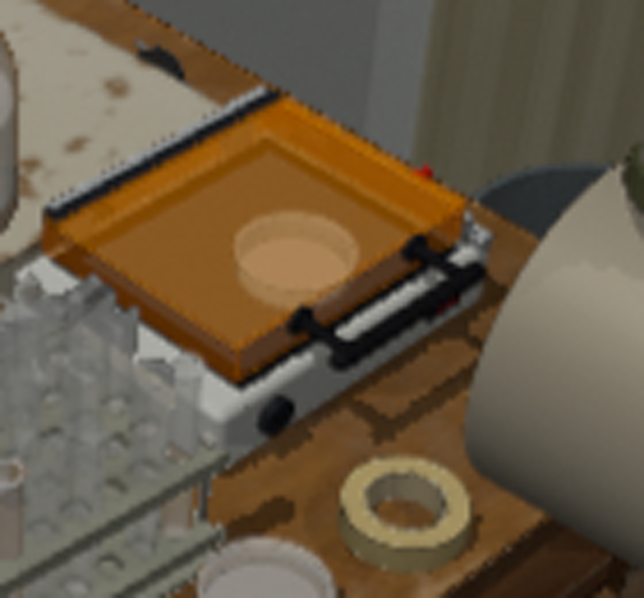

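View pics/sc.png

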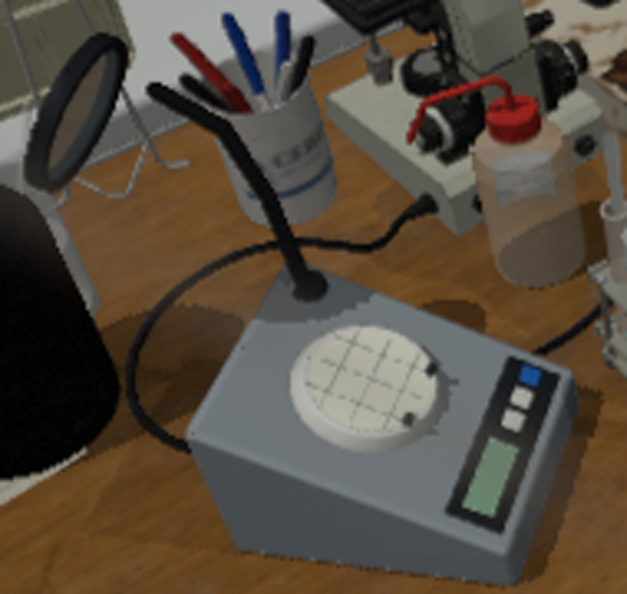

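```bash
python3 - <<'E'
from h import *
V=lambda x,y:((x+.5)/4.6+339.5,(y+.5)/4.6+184.5)
C=lambda x,y:((x+.5)/5+134.5,(y+.5)/5+179.5)
S=lambda x,y:((x+.5)/4.6+309.5,(y+.5)/4.6+159.5)
SC=lambda x,y:((x+.5)/3.3+64.5,(y+.5)/3.3+189.5)
a=onz('top',*V(170,403),68);b=onz('top',*V(381,396),68);print('bar',a,b,(a+b)/2,np.linalg.norm(a-b),np.degrees(np.arctan2(a[0]-b[0],a[1]-b[1])))
# scene bar ends
for P,Q in (((170,403),(342,354)),((381,396),(477,271))): print('tri bar',tri(ray('top',*V(*P)),ray('scene',*S(*Q))))
print('dish',onz('top',*V(267,252),63))
for p in((65,70),(440,57),(463,345),(70,360)): print('box48',onz('top',*V(*p),48))
print('hinge',onz('top',*V(100,72),74),onz('top',*V(418,62),74))
# stage: white mask in top
t=cv2.imread('pics/top0.png')
hsv=cv2.cvtColor(t,cv2.COLOR_BGR2HSV);m=((hsv[...,2]>215)&(hsv[...,1]<25)).astype(np.uint8)
r=np.zeros_like(m);r[205:248,165:208]=m[205:248,165:208]
cs=max(cv2.findContours(r,0,2)[0],key=cv2.contourArea);e=cv2.fitEllipse(cv2.convexHull(cs));print(e)
print('stage',onz('top',*e[0],85))
print('pins',onz('top',*C(279,311),77),onz('top',*C(340,259),77))
print('pinstri',[tri(ray('top',*C(*p)),ray('scene',*SC(*q))) for p,q in(((279,311),(408,419)),((340,259),(432,368)))])
print('stagetri',tri(ray('top',*e[0]),ray('scene',*SC(371,383))))
print('ctr corners', [onz('top',*C(*p),z) for p,z in(((48,212),106),((268,28),106),((520,308),30),((315,487),30))])
# others
print('tape',onz('top',*V(161,511),18),'spare',onz('top',337,295,15),'drop',onz('top',255,295,90))
print('rack corners',[onz('top',*p,60) for p in((250,228),(340,229),(340,280),(249,278))])
E
```

```text
bar [425.79143941 -13.11701781  68.        ] [ 426.35026717 -120.56635807   68.        ] [426.07085329 -66.84168794  68.        ] 107.45079344078914 -0.2979839902933774
tri bar (array([425.20469749, -12.68081757,  73.82643893]), np.float64(0.4536548121102192))
tri bar (array([ 427.99227739, -120.07332974,   64.8542264 ]), np.float64(3.516121912929227))
dish [502.25996941 -66.43846384  63.        ]
box48 [602.6622224   32.92777084  48.        ]
box48 [ 604.34941814 -163.51365183   48.        ]
box48 [ 452.94197506 -167.73822534   48.        ]
box48 [450.81632839  35.61403401  48.        ]
hinge [596.19412218  16.73133322  74.        ] [ 597.0622822  -146.84445758   74.        ]
((186.3765869140625, 226.0438995361328), (33.32707214355469, 35.477176666259766), 106.6270751953125)
stage [544.17466621 425.98619976  85.        ]
pins [508.09780957 418.38737381  77.        ] [531.7600308  389.95790064  77.        ]
pinstri [(array([508.78645692, 419.43243948,  76.73711014]), np.float64(2.311975520714226)), (array([532.2673871 , 390.70653593,  77.18527077]), np.float64(1.8456598793393408))]
stagetri (array([543.77573075, 425.253731  ,  81.20265985]), np.float64(3.514419336007809))
ctr corners [array([552.88832574, 517.73380792, 106.        ]), array([636.00087295, 417.24642068, 106.        ]), array([512.40580256, 312.27590047,  30.        ]), array([428.98702147, 410.97152809,  30.        ])]
tape [372.91991364 -11.13966937  18.        ] spare [377.26054675  79.15117724  15.        ] drop [379.94743762 268.93860157  90.        ]
rack corners [array([539.29413945, 281.2915118 ,  60.        ]), array([531.13364884,  68.67799249,  60.        ]), array([410.50246294,  72.53454449,  60.        ]), array([421.16593045, 285.30991643,  60.        ])]
```

```bash
cat >> h.py <<'E'
from scipy.spatial.transform import Rotation as R
def plan(target,Rt=None):
    s=env.observe();Rc=R.from_quat(s['tool_rot']);d=Rc.inv().apply(np.array(target)-s['position'])
    print('pos',s['position'].round(1),'t',round(s['t'],2),'w',round(s['width'],1),'F',s['wrist_force'].round(1),'q',s['q'].round(2))
    print('shift now-axes units',(d/40).round(2))
    if Rt is not None:
        print('turn units',np.degrees((Rc.inv()*Rt).as_rotvec()).round(2)/6)
        print('shift target-axes units',(Rt.inv().apply(np.array(target)-s['position'])/40).round(2))
def Rtool(z,xdir):
    z=np.array(z,float);z/=np.linalg.norm(z);x=np.array(xdir,float);x-=z*(x@z);x/=np.linalg.norm(x)
    return R.from_matrix(np.c_[x,np.cross(z,x),z])
def wpix(u,v):  # fisheye ray
    s=env.observe();c=env.calibration('wrist');f=240/np.tan(np.radians(c['vfov']/2))
    dx,dy=u-c['cx'],v-c['cy'];r=np.hypot(dx,dy);th=r/f
    d=np.array([np.sin(th)*dx/max(r,1e-9),np.sin(th)*dy/max(r,1e-9),np.cos(th)])
    M=c['mount'];Rc=R.from_quat(s['tool_rot']).as_matrix()
    return s['position']+Rc@M[:3,3],Rc@M[:3,:3]@d
def wonz(u,v,z):
    o,d=wpix(u,v);return o+d*(z-o[2])/d[2]
E
python3 - <<'E'
from h import *
a=np.radians(0.4)
plan([426,-67,170],Rtool([0,0,-1],[-np.sin(a),np.cos(a),0]))
E
```

```text
pos [ 154.5 -501.6  238.3] t 0.15 w 88.0 F [-0.6  0.7  0. ] q [-1.5   0.31  1.5   0.    1.33 -0.22]
shift now-axes units [ 9.68 -8.38  1.72]
turn units [-6.66666667e-03 -6.66666667e-03 -1.22133333e+01]
shift target-axes units [10.82  6.86  1.71]
```

Emit:
play_rows(
  deltas=[
    {"x":0.69,"y":-0.6,"z":0.1,"fingers":0.73},
    {"x":0.69,"y":-0.6,"z":0.1,"fingers":0.73},
    {"x":0.69,"y":-0.6,"z":0.1,"fingers":0.73},
    {"x":0.69,"y":-0.6,"z":0.1,"fingers":0.73},
    {"x":0.69,"y":-0.6,"z":0.1,"fingers":0.73},
    {"x":0.69,"y":-0.6,"z":0.1,"fingers":0.73},
    {"x":0.69,"y":-0.6,"z":0.1,"fingers":0.73},
    {"x":0.69,"y":-0.6,"z":0.1,"fingers":0.73},
  ],
)

```text
validation failed for argument at $.de...
```

Emit:
play_rows(
  deltas=[
    {"x":0.69,"y":-0.6,"z":0.15},
    {"x":0.69,"y":-0.6,"z":0.15},
    {"x":0.69,"y":-0.6,"z":0.15},
    {"x":0.69,"y":-0.6,"z":0.15},
    {"x":0.69,"y":-0.6,"z":0.15},
    {"x":0.69,"y":-0.6,"z":0.15},
    {"az":-1},
    {"az":-1},
  ],
)

```text
validation failed for argument at $.de...
```

Emit:
play_rows(
  deltas=[
    {"az":-1},
    {"az":-1},
    {"az":-1},
    {"az":-1},
    {"az":-1},
    {"az":-1},
    {"az":-1},
    {"az":-1},
  ],
)

```text
validation failed for argument at $.de...
```

Emit:
play_rows(
  deltas=[
    {"az":-1},
    {"az":-1},
    {"az":-0.2},
    {},
    {},
  ],
)

```text
validation failed for argument at $.de...
```

```bash
python3 - <<'E'
from h import *
a=np.radians(0.4)
plan([426,-67,170],Rtool([0,0,-1],[-np.sin(a),np.cos(a),0]))
for n in("top","wrist"): cv2.imwrite(f"pics/{n}1.png",env.snapshot(n)[:,:,::-1])
E
```

```text
pos [ 154.5 -501.6  238.3] t 0.15 w 88.0 F [-0.6  0.7  0. ] q [-1.5   0.31  1.5   0.    1.33 -0.22]
shift now-axes units [ 9.68 -8.38  1.72]
turn units [-6.66666667e-03 -6.66666667e-03 -1.22133333e+01]
shift target-axes units [10.82  6.86  1.71]
```

View pics/wrist1.png

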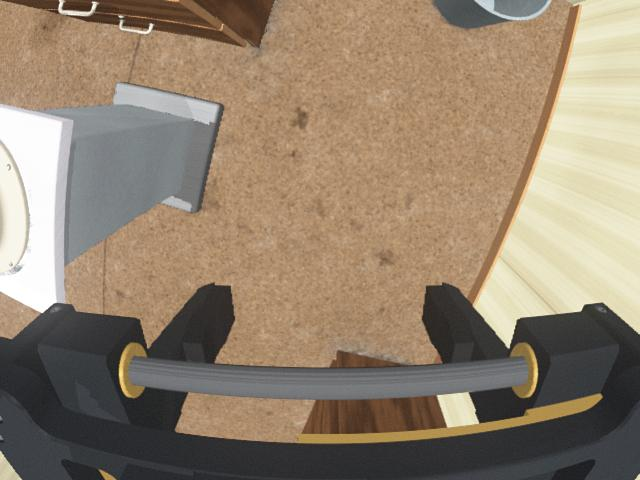

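The moves were all refused, and the picture is unchanged from the start pose. Perhaps every field is needed.

Emit:
play_rows(
  deltas=[
    {"ax":0,"ay":0,"az":0,"x":0.69,"y":-0.6,"z":0.1,"fingers":0.73},
  ],
  squeeze=15,
)

```text
t: 0.33
position: [172.0, -473.4, 234.5]
tool_rot: [0.989, 0.147, -0.0, 0.001]
wrist_force: [1.2, -0.5, 0.5]
width: 83.5
```

Emit:
play_rows(
  deltas=[
    {"ax":0,"ay":0,"az":0,"x":0.69,"y":-0.6,"z":0.1,"fingers":0.73},
    {"ax":0,"ay":0,"az":0,"x":0.69,"y":-0.6,"z":0.1,"fingers":0.73},
    {"ax":0,"ay":0,"az":0,"x":0.69,"y":-0.6,"z":0.1,"fingers":0.73},
    {"ax":0,"ay":0,"az":0,"x":0.69,"y":-0.6,"z":0.1,"fingers":0.73},
    {"ax":0,"ay":0,"az":0,"x":0.69,"y":-0.6,"z":0.1,"fingers":0.73},
    {"ax":0,"ay":0,"az":0,"x":0.69,"y":-0.6,"z":0.1,"fingers":0.73},
    {"ax":0,"ay":0,"az":0,"x":0.69,"y":-0.6,"z":0.1,"fingers":0.73},
    {"ax":0,"ay":0,"az":0,"x":0.69,"y":-0.6,"z":0.1,"fingers":0.73},
  ],
)

```text
t: 1.0
position: [328.9, -220.6, 202.7]
tool_rot: [0.989, 0.149, 0.0, 0.0]
wrist_force: [0.1, -0.4, -0.3]
width: 30.6
```

Emit:
play_rows(
  deltas=[
    {"ax":0,"ay":0,"az":0,"x":0.69,"y":-0.6,"z":0.15,"fingers":0.73},
    {"ax":0,"ay":0,"az":0,"x":0.69,"y":-0.6,"z":0.15,"fingers":0.73},
    {"ax":0,"ay":0,"az":0,"x":0.69,"y":-0.6,"z":0.15,"fingers":0.73},
    {"ax":0,"ay":0,"az":0,"x":0.69,"y":-0.6,"z":0.15,"fingers":0.73},
    {"ax":0,"ay":0,"az":0,"x":0.69,"y":-0.6,"z":0.15,"fingers":0.73},
    {"ax":0,"ay":0,"az":-1,"x":0,"y":0,"z":0,"fingers":0.73},
    {"ax":0,"ay":0,"az":-1,"x":0,"y":0,"z":0,"fingers":0.73},
    {"ax":0,"ay":0,"az":-1,"x":0,"y":0,"z":0,"fingers":0.73},
  ],
)

```text
t: 1.67
position: [425.0, -66.1, 172.5]
tool_rot: [0.952, 0.305, -0.0, -0.0]
wrist_force: [0.2, -0.3, -0.0]
width: 23.6
```

Emit:
play_rows(
  deltas=[
    {"ax":0,"ay":0,"az":-1,"x":0,"y":0,"z":0,"fingers":0.73},
    {"ax":0,"ay":0,"az":-1,"x":0,"y":0,"z":0,"fingers":0.73},
    {"ax":0,"ay":0,"az":-1,"x":0,"y":0,"z":0,"fingers":0.73},
    {"ax":0,"ay":0,"az":-1,"x":0,"y":0,"z":0,"fingers":0.73},
    {"ax":0,"ay":0,"az":-1,"x":0,"y":0,"z":0,"fingers":0.73},
    {"ax":0,"ay":0,"az":-1,"x":0,"y":0,"z":0,"fingers":0.73},
    {"ax":0,"ay":0,"az":-1,"x":0,"y":0,"z":0,"fingers":0.73},
    {"ax":0,"ay":0,"az":-1,"x":0,"y":0,"z":0,"fingers":0.73},
  ],
)

```text
t: 2.33
position: [424.9, -66.9, 172.7]
tool_rot: [0.747, 0.665, -0.0, -0.0]
wrist_force: [-0.3, 1.4, -0.7]
width: 23.9
```

Emit:
play_rows(
  deltas=[
    {"ax":0,"ay":0,"az":-1,"x":0,"y":0,"z":0,"fingers":0.73},
    {"ax":0,"ay":0,"az":-0.2,"x":0,"y":0,"z":0,"fingers":0.73},
    {"ax":0,"ay":0,"az":0,"x":0,"y":0,"z":0,"fingers":0.73},
  ],
)

```text
t: 2.58
position: [424.9, -66.9, 172.7]
tool_rot: [0.706, 0.709, 0.0, -0.0]
wrist_force: [-0.3, 0.1, 0.5]
width: 23.9
```

```bash
python3 - <<'E'
from h import *
a=np.radians(0.4)
plan([426,-67,170],Rtool([0,0,-1],[-np.sin(a),np.cos(a),0]))
for n in("top","wrist"): cv2.imwrite(f"pics/{n}1.png",env.snapshot(n)[:,:,::-1])
E
```

```text
pos [424.9 -66.9 172.7] t 2.58 w 23.9 F [-0.3  0.1  0.5] q [-0.43  0.17  1.86  0.    1.11 -0.43]
shift now-axes units [-0.    0.03  0.07]
turn units [-0.         -0.         -0.02666667]
shift target-axes units [-0.    0.03  0.07]
```

View pics/wrist1.png

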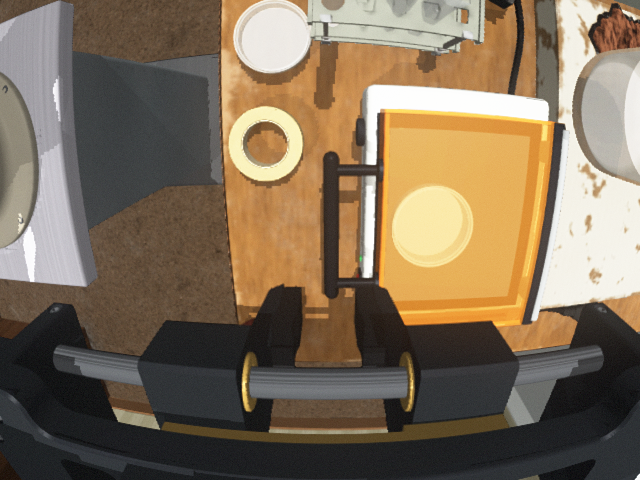

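The wrist view shows the bar from about (331,155) to (332,295), the dish lid at (432,226), and the fingers at the bottom.

```bash
python3 - <<'E'
from h import *
for p in((331,153),(332,298)): print('bar',wonz(*p,68))
print('dish',wonz(432,226,63))
print('hinge',wonz(560,125,74),wonz(529,322,74))
print('cover front',wonz(379,112,74))
E
```

```text
bar [426.82103164 -12.47100055  68.        ]
bar [ 428.23623676 -121.9266387    68.        ]
dish [501.9832179  -65.35874976  63.        ]
hinge [596.74751654  17.836553    74.        ] [ 600.22450314 -148.82025509   74.        ]
cover front [457.78537804  15.85278152  74.        ]
```

Emit:
play_rows(
  deltas=[
    {"ax":0,"ay":0,"az":-0.05,"x":0,"y":0.05,"z":0.6,"fingers":0.73},
    {"ax":0,"ay":0,"az":0,"x":0,"y":0,"z":0.6,"fingers":0.73},
    {"ax":0,"ay":0,"az":0,"x":0,"y":0,"z":0.6,"fingers":0.73},
    {"ax":0,"ay":0,"az":0,"x":0,"y":0,"z":0.3,"fingers":0.73},
    {"ax":0,"ay":0,"az":0,"x":0,"y":0,"z":0.0,"fingers":0.73},
  ],
)

```text
t: 3.1
position: [425.7, -66.4, 86.6]
tool_rot: [0.704, 0.71, -0.001, -0.002]
wrist_force: [-0.1, -0.2, 1.2]
width: 23.6
```

```bash
python3 - <<'E'
from h import *
plan([427,-67,54])
for n in("wrist",): cv2.imwrite(f"pics/{n}2.png",env.snapshot(n)[:,:,::-1])
E
```

```text
pos [425.7 -66.4  86.6] t 3.1 w 23.6 F [-0.1 -0.2  1.2] q [-0.43  0.31  1.95 -0.    0.88 -0.44]
shift now-axes units [-0.02  0.04  0.82]
```

View pics/wrist2.png

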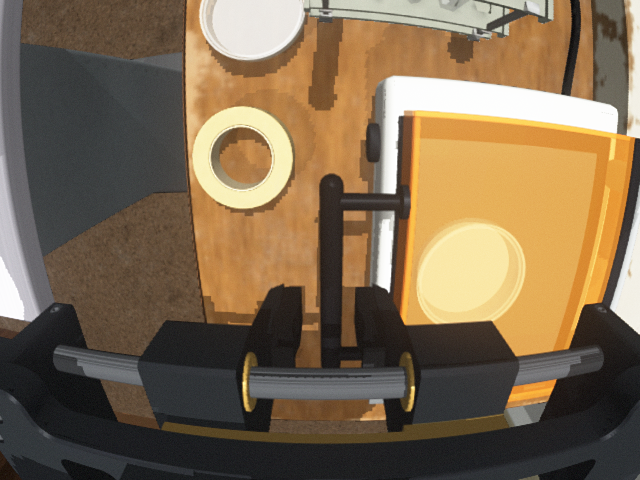

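The bar, at column 331, runs midway between the fingertips at about 300 and 358. I'll go down and close.

Emit:
play_rows(
  deltas=[
    {"ax":0,"ay":0,"az":0,"x":0,"y":0.02,"z":0.3,"fingers":0.73},
    {"ax":0,"ay":0,"az":0,"x":0,"y":0.02,"z":0.3,"fingers":0.73},
    {"ax":0,"ay":0,"az":0,"x":0,"y":0,"z":0.22,"fingers":0.73},
    {"ax":0,"ay":0,"az":0,"x":0,"y":0,"z":0,"fingers":0.73},
  ],
)

```text
t: 3.48
position: [428.3, -66.8, 55.5]
tool_rot: [0.704, 0.711, -0.0, -0.001]
wrist_force: [-0.7, 0.1, -0.2]
width: 23.5
```

Emit:
play_rows(
  deltas=[
    {"ax":0,"ay":0,"az":0,"x":0,"y":0,"z":0,"fingers":1},
    {"ax":0,"ay":0,"az":0,"x":0,"y":0,"z":0,"fingers":1},
    {"ax":0,"ay":0,"az":0,"x":0,"y":0,"z":0,"fingers":1},
    {"ax":0,"ay":0,"az":0,"x":0,"y":0,"z":0,"fingers":1},
  ],
  squeeze=10,
)

```text
t: 3.82
position: [427.1, -66.8, 56.4]
tool_rot: [0.703, 0.711, -0.001, -0.001]
wrist_force: [-9.9, -3.5, 5.8]
width: 10.4
```

```bash
python3 - <<'E'
import numpy as np
t=np.arange(0,17)*1.42/16
x=175*(1-np.cos(t))-6*np.sin(t);z=175*np.sin(t)-6*np.cos(t)
print((np.c_[np.diff(x),-np.diff(z)]/40).round(2).tolist(),x[-1],z[-1]-z[0])
E
```

```text
[[0.0, -0.39], [0.04, -0.39], [0.07, -0.38], [0.11, -0.37], [0.14, -0.36], [0.17, -0.35], [0.2, -0.33], [0.23, -0.31], [0.26, -0.29], [0.28, -0.27], [0.3, -0.24], [0.32, -0.21], [0.34, -0.18], [0.36, -0.15], [0.37, -0.12], [0.38, -0.09]] 142.77863218834466 178.11270567958084
```

Emit:
play_rows(
  deltas=[
    {"ax":0,"ay":0,"az":0,"x":0,"y":0,"z":-0.39,"fingers":1},
    {"ax":0,"ay":0,"az":0,"x":0,"y":0.04,"z":-0.39,"fingers":1},
    {"ax":0,"ay":0,"az":0,"x":0,"y":0.07,"z":-0.38,"fingers":1},
    {"ax":0,"ay":0,"az":0,"x":0,"y":0.11,"z":-0.37,"fingers":1},
    {"ax":0,"ay":0,"az":0,"x":0,"y":0,"z":0,"fingers":1},
  ],
)

```text
t: 4.23
position: [435.9, -66.7, 119.3]
tool_rot: [0.703, 0.711, -0.002, -0.001]
wrist_force: [-11.9, -3.7, 2.7]
width: 10.6
```

Emit:
play_rows(
  deltas=[
    {"ax":0,"ay":0,"az":0,"x":0,"y":0.14,"z":-0.36,"fingers":1},
    {"ax":0,"ay":0,"az":0,"x":0,"y":0.17,"z":-0.35,"fingers":1},
    {"ax":0,"ay":0,"az":0,"x":0,"y":0.2,"z":-0.33,"fingers":1},
    {"ax":0,"ay":0,"az":0,"x":0,"y":0.23,"z":-0.31,"fingers":1},
    {"ax":0,"ay":0,"az":0,"x":0,"y":0.26,"z":-0.29,"fingers":1},
    {"ax":0,"ay":0,"az":0,"x":0,"y":0.28,"z":-0.27,"fingers":1},
    {"ax":0,"ay":0,"az":0,"x":0,"y":0,"z":0,"fingers":1},
  ],
)

```text
t: 4.82
position: [489.2, -66.4, 197.0]
tool_rot: [0.703, 0.711, 0.0, 0.001]
wrist_force: [-14.6, -0.5, 15.7]
width: 10.7
```

```bash
python3 - <<'E'
from h import *
plan([427,-67,54])
for n in("scene",): cv2.imwrite(f"pics/{n}3.png",env.snapshot(n)[140:300,250:470,::-1].repeat(3,0).repeat(3,1))
E
```

```text
pos [489.2 -66.4 197. ] t 4.82 w 10.7 F [-14.6  -0.5  15.7] q [-0.37  0.28  1.65 -0.    1.2  -0.38]
shift now-axes units [ 0.01 -1.56  3.57]
```

View pics/scene3.png

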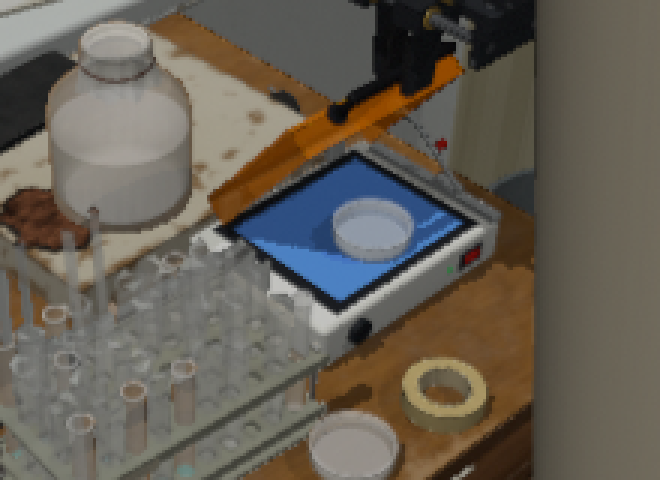

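The force on the tool points radially outward at about 21 N, so I'll ease the path outward by about 2.5 mm as it continues.

Emit:
play_rows(
  deltas=[
    {"ax":0,"ay":0,"az":0,"x":0,"y":0.26,"z":-0.3,"fingers":1},
    {"ax":0,"ay":0,"az":0,"x":0,"y":0.3,"z":-0.22,"fingers":1},
    {"ax":0,"ay":0,"az":0,"x":0,"y":0.33,"z":-0.19,"fingers":1},
    {"ax":0,"ay":0,"az":0,"x":0,"y":0,"z":0,"fingers":1},
  ],
)

```text
t: 5.2
position: [525.8, -65.9, 223.3]
tool_rot: [0.703, 0.711, 0.001, 0.001]
wrist_force: [-1.0, -1.8, 1.5]
width: 10.6
```

Emit:
play_rows(
  deltas=[
    {"ax":0,"ay":0,"az":0,"x":0,"y":0.36,"z":-0.15,"fingers":1},
    {"ax":0,"ay":0,"az":0,"x":0,"y":0.37,"z":-0.12,"fingers":1},
    {"ax":0,"ay":0,"az":0,"x":0,"y":0.33,"z":-0.07,"fingers":1},
    {"ax":0,"ay":0,"az":0,"x":0,"y":0,"z":0,"fingers":1},
    {"ax":0,"ay":0,"az":0,"x":0,"y":0,"z":0,"fingers":1},
  ],
)

```text
t: 5.62
position: [566.6, -65.5, 236.8]
tool_rot: [0.703, 0.711, 0.0, 0.001]
wrist_force: [-1.5, -1.4, 5.9]
width: 10.2
```

```bash
python3 - <<'E'
from h import *
plan([427,-67,54])
for n in("scene",): cv2.imwrite(f"pics/{n}4.png",env.snapshot(n)[110:270,250:470,::-1].repeat(3,0).repeat(3,1))
E
```

```text
pos [566.6 -65.5 236.8] t 5.62 w 10.2 F [-1.5 -1.4  5.9] q [-0.32  0.41  1.36 -0.    1.37 -0.33]
shift now-axes units [ 0.01 -3.5   4.56]
```

View pics/scene4.png

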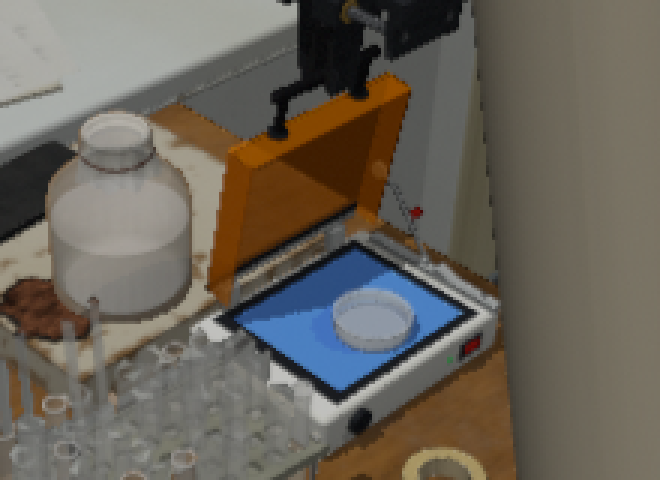

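The cover is at about 1.42 rad by geometry, and the stay's foot at (425,262) is near the tooth. I'll lower it slowly.

Emit:
play_rows(
  deltas=[
    {"ax":0,"ay":0,"az":0,"x":0,"y":-0.14,"z":0.02,"fingers":1},
    {"ax":0,"ay":0,"az":0,"x":0,"y":-0.14,"z":0.03,"fingers":1},
    {"ax":0,"ay":0,"az":0,"x":0,"y":-0.14,"z":0.03,"fingers":1},
    {"ax":0,"ay":0,"az":0,"x":0,"y":0,"z":0,"fingers":1},
  ],
)

```text
t: 6.0
position: [548.4, -65.6, 232.2]
tool_rot: [0.703, 0.711, -0.0, -0.0]
wrist_force: [-0.1, -0.3, -0.7]
width: 10.6
```

Emit:
play_rows(
  deltas=[
    {"ax":0,"ay":0,"az":0,"x":0,"y":-0.06,"z":0.02,"fingers":1},
    {"ax":0,"ay":0,"az":0,"x":0,"y":-0.05,"z":0.01,"fingers":1},
    {"ax":0,"ay":0,"az":0,"x":0,"y":0,"z":0,"fingers":1},
  ],
)

```text
t: 6.25
position: [545.2, -65.6, 231.2]
tool_rot: [0.703, 0.711, 0.0, 0.0]
wrist_force: [2.0, 0.1, 0.3]
width: 10.6
```

Emit:
play_rows(
  deltas=[
    {"ax":0,"ay":0,"az":0,"x":0,"y":-0.04,"z":0.01,"fingers":1},
    {"ax":0,"ay":0,"az":0,"x":0,"y":0,"z":0,"fingers":1},
  ],
)

```text
t: 6.42
position: [544.0, -65.6, 230.8]
tool_rot: [0.703, 0.711, 0.0, 0.0]
wrist_force: [3.7, -0.3, -0.7]
width: 10.4
```

```bash
python3 - <<'E'
from h import *
plan([427,-67,54])
for n in("scene",): cv2.imwrite(f"pics/{n}5.png",env.snapshot(n)[110:270,250:470,::-1].repeat(3,0).repeat(3,1))
E
```

```text
pos [544.  -65.6 230.8] t 6.42 w 10.4 F [ 3.7 -0.3 -0.7] q [-0.33  0.37  1.44  0.    1.33 -0.34]
shift now-axes units [-0.   -2.93  4.42]
```

View pics/scene5.png

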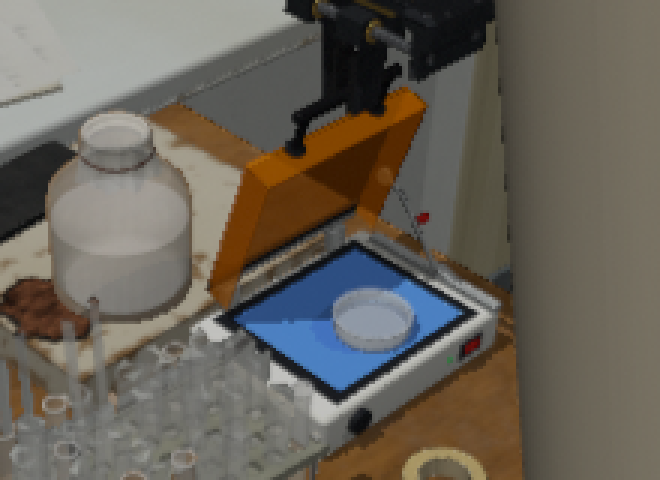

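The force opposing the motion has grown to +3.7 N at about 1.29 rad, so the cover is sitting on its stay. I'll open partway and watch.

Emit:
play_rows(
  deltas=[
    {"ax":0,"ay":0,"az":0,"x":0,"y":0.04,"z":0,"fingers":1},
    {"ax":0,"ay":0,"az":0,"x":0,"y":0,"z":0,"fingers":0.84},
    {"ax":0,"ay":0,"az":0,"x":0,"y":0,"z":0,"fingers":0.82},
    {"ax":0,"ay":0,"az":0,"x":0,"y":0,"z":0,"fingers":0.82},
  ],
)

```text
t: 6.8
position: [545.1, -65.4, 230.4]
tool_rot: [0.703, 0.711, -0.0, -0.001]
wrist_force: [0.3, -0.1, 0.3]
width: 15.8
```

```bash
python3 - <<'E'
from h import *
plan([427,-67,54])
cv2.imwrite(f"pics/scene6.png",env.snapshot("scene")[110:270,250:470,::-1].repeat(3,0).repeat(3,1))
cv2.imwrite(f"pics/w6.png",env.snapshot("wrist")[:,:,::-1])
E
```

```text
pos [545.1 -65.4 230.4] t 6.8 w 15.8 F [ 0.3 -0.1  0.3] q [-0.33  0.37  1.44  0.    1.33 -0.34]
shift now-axes units [-0.01 -2.95  4.41]
```

View pics/scene6.png

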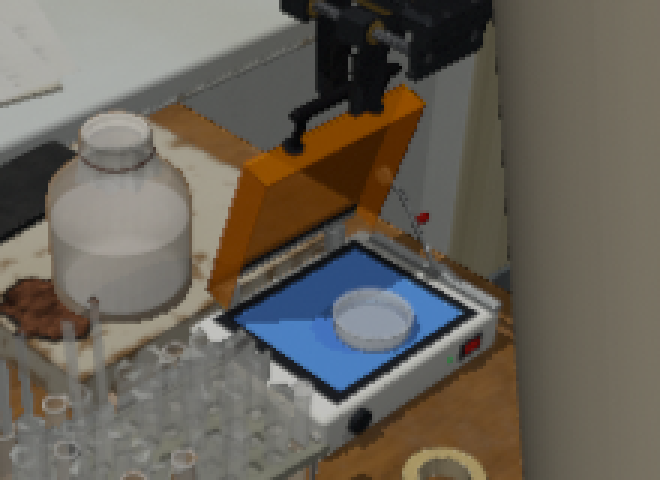

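View pics/w6.png

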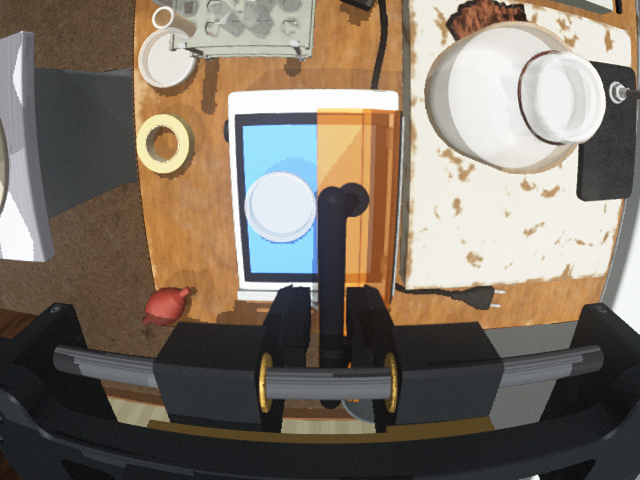

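The cover stays put with the force at about zero. I'll retreat upward, then forward toward the robot.

Emit:
play_rows(
  deltas=[
    {"ax":0,"ay":0,"az":0,"x":0,"y":0,"z":0,"fingers":0.7},
    {"ax":0,"ay":0,"az":0,"x":0,"y":0,"z":-0.3,"fingers":0.7},
    {"ax":0,"ay":0,"az":0,"x":0,"y":0,"z":-0.5,"fingers":0.7},
    {"ax":0,"ay":0,"az":0,"x":0,"y":0,"z":-0.8,"fingers":0.7},
    {"ax":0,"ay":0,"az":0,"x":0,"y":-0.3,"z":-0.2,"fingers":0.7},
    {"ax":0,"ay":0,"az":0,"x":0,"y":-0.8,"z":0,"fingers":0.5},
    {"ax":0,"ay":0,"az":0,"x":0,"y":-0.8,"z":0,"fingers":0.2},
    {"ax":0,"ay":0,"az":0,"x":0,"y":-0.8,"z":0,"fingers":0},
  ],
)

```text
t: 7.57
position: [435.9, -66.6, 302.4]
tool_rot: [0.703, 0.711, -0.0, -0.0]
wrist_force: [0.3, 0.6, 0.6]
width: 44.5
```

```bash
python3 - <<'E'
from h import *
plan([427,-67,54])
cv2.imwrite(f"pics/scene7.png",env.snapshot("scene")[110:270,250:470,::-1].repeat(3,0).repeat(3,1))
cv2.imwrite(f"pics/w7.png",env.snapshot("wrist")[:,:,::-1])
E
```

```text
pos [435.9 -66.6 302.4] t 7.57 w 44.5 F [0.3 0.6 0.6] q [-0.42  0.08  1.61 -0.    1.45 -0.43]
shift now-axes units [-0.01 -0.22  6.21]
```

View pics/scene7.png

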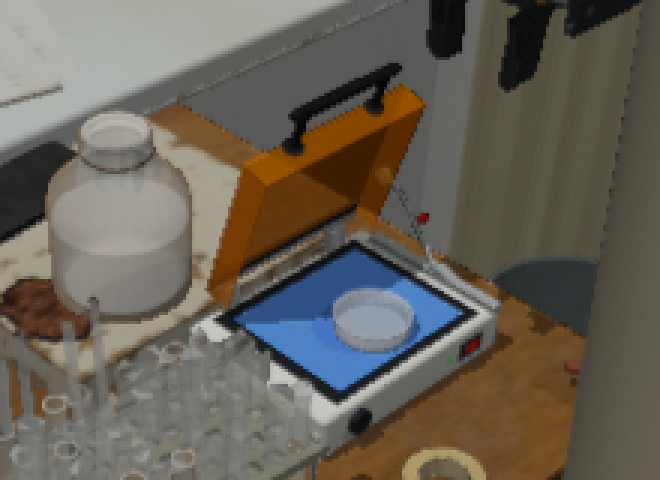

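View pics/w7.png

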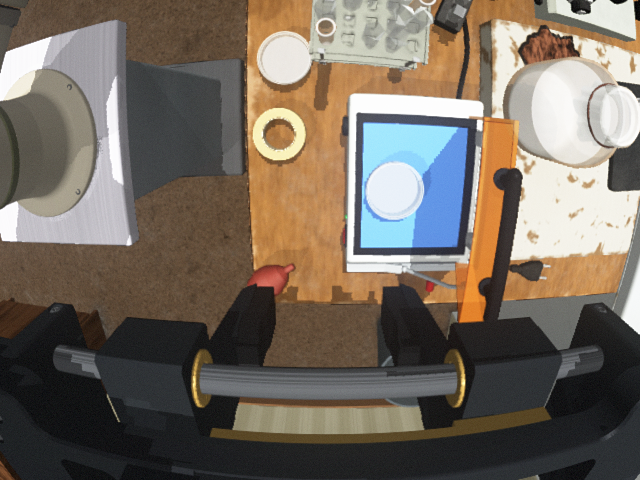

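The cover stands propped with the gripper clear. The wrist view shows the dish lid at about (394,190) and the stay at about (430,275). Next I'll measure the dish and plan the pose.

```bash
python3 - <<'E'
from h import *
im=cv2.imread('pics/w7.png')
cv2.imwrite('pics/w7d.png',cv2.resize(im[150:230,350:440],None,fx=6,fy=6,interpolation=cv2.INTER_CUBIC))
g=cv2.imread('pics/w7.png').astype(int)
m=((g[...,0]-g[...,2]<60)&(g[...,2]>150)).astype(np.uint8)
r=np.zeros_like(m);r[155:226,362:428]=m[155:226,362:428]
c=max(cv2.findContours(r,0,2)[0],key=cv2.contourArea);e=cv2.fitEllipse(cv2.convexHull(c));print(e)
print(wonz(*e[0],60),wonz(394,190,60), wonz(e[0][0]-e[1][0]/2,e[0][1],60),wonz(e[0][0]+e[1][0]/2,e[0][1],60))
print([wonz(u,v,48) for u,v in((349,95),(482,103),(347,263),(468,266))])
print('bar',wonz(515,172,240),wonz(490,318,240))
T=np.radians(15)
Rt=Rtool([np.sin(T),0,-np.cos(T)],[-1,0.01,0])
plan([480,-66,170],Rt)
E
```

```text
((394.2198486328125, 190.10153198242188), (57.750244140625, 58.6797981262207), 44.39141082763672)
[506.11136571 -66.93996117  60.        ] [505.86303996 -66.83346958  60.        ] [474.68155757 -67.60209559  60.        ] [538.40981131 -66.07094016  60.        ]
[array([455.76658108,  33.37087253,  48.        ]), array([605.63495137,  34.49149419,  48.        ]), array([ 457.99467964, -157.84896335,   48.        ]), array([ 609.3674676 , -162.35517693,   48.        ])]
bar [549.2939101  -13.48595666 240.        ] [ 549.54047048 -116.86933369  240.        ]
pos [434.5 -66.3 303.1] t 7.67 w 52.6 F [ 1.  -0.2  0.8] q [-0.42  0.08  1.62 -0.    1.45 -0.43]
shift now-axes units [-0.    1.14  3.33]
turn units [ -1.96        -1.95666667 -14.71166667]
shift target-axes units [-0.24  0.01  3.51]
```

View pics/w7d.png

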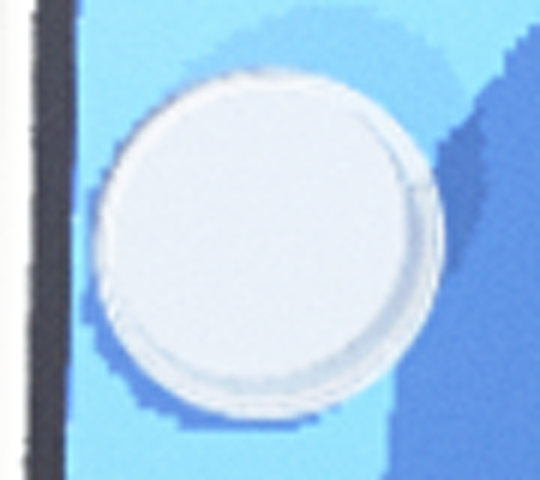

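Emit:
play_rows(
  deltas=[
    {"ax":0,"ay":0,"az":-1,"x":0,"y":0,"z":0,"fingers":0},
    {"ax":0,"ay":0,"az":-1,"x":0,"y":0,"z":0,"fingers":0},
    {"ax":0,"ay":0,"az":-1,"x":0,"y":0,"z":0,"fingers":0},
    {"ax":0,"ay":0,"az":-1,"x":0,"y":0,"z":0,"fingers":0},
    {"ax":0,"ay":0,"az":-1,"x":0,"y":0,"z":0,"fingers":0},
    {"ax":0,"ay":0,"az":-1,"x":0,"y":0,"z":0,"fingers":0},
    {"ax":0,"ay":0,"az":-1,"x":0,"y":0,"z":0,"fingers":0},
    {"ax":0,"ay":0,"az":-1,"x":0,"y":0,"z":0,"fingers":0},
  ],
)

```text
t: 8.33
position: [437.8, -66.8, 302.7]
tool_rot: [0.351, 0.936, 0.0, 0.0]
wrist_force: [0.1, 0.1, -0.1]
width: 88.1
```

Emit:
play_rows(
  deltas=[
    {"ax":0,"ay":0,"az":-1,"x":0,"y":0,"z":0,"fingers":0},
    {"ax":0,"ay":0,"az":-1,"x":0,"y":0,"z":0,"fingers":0},
    {"ax":0,"ay":0,"az":-1,"x":0,"y":0,"z":0,"fingers":0},
    {"ax":0,"ay":0,"az":-1,"x":0,"y":0,"z":0,"fingers":0},
    {"ax":0,"ay":0,"az":-1,"x":0,"y":0,"z":0,"fingers":0},
    {"ax":0,"ay":0,"az":-1,"x":0,"y":0,"z":0,"fingers":0},
    {"ax":0,"ay":0,"az":-0.8,"x":0,"y":0,"z":0,"fingers":0},
  ],
)

```text
t: 8.92
position: [437.8, -66.8, 302.7]
tool_rot: [0.002, 1.0, 0.0, 0.0]
wrist_force: [0.2, -0.6, -0.0]
width: 88.1
```

Emit:
play_rows(
  deltas=[
    {"ax":0,"ay":-1,"az":0,"x":0,"y":0,"z":0,"fingers":0},
    {"ax":0,"ay":-1,"az":0,"x":0,"y":0,"z":0,"fingers":0},
    {"ax":0,"ay":-0.5,"az":0,"x":0,"y":0,"z":0,"fingers":0},
    {"ax":0,"ay":0,"az":0,"x":0,"y":0,"z":0,"fingers":0},
  ],
)

```text
t: 9.25
position: [436.8, -66.7, 302.9]
tool_rot: [0.005, 0.991, -0.001, 0.132]
wrist_force: [-0.0, 0.3, -0.0]
width: 88.3
```

```bash
python3 - <<'E'
from h import *
T=np.radians(15)
Rt=Rtool([np.sin(T),0,-np.cos(T)],[-1,0.01,0])
z=Rt.as_matrix()[:,2]
plan(np.array([502.5,-66.5,53.5])-z*100,Rt)
cv2.imwrite(f"pics/top8.png",env.snapshot("top")[:,:,::-1])
E
```

```text
pos [436.8 -66.7 302.9] t 9.25 w 88.3 F [-0.   0.3 -0. ] q [-0.49 -0.06  1.78  0.13  1.19 -2.08]
shift now-axes units [0.03 0.02 3.95]
turn units [-0.02666667  0.02       -0.        ]
shift target-axes units [0.03 0.   3.95]
```

Emit:
play_rows(
  deltas=[
    {"ax":0,"ay":0,"az":0,"x":0,"y":0,"z":0.8,"fingers":0},
    {"ax":0,"ay":0,"az":0,"x":0,"y":0,"z":0.8,"fingers":0},
    {"ax":0,"ay":0,"az":0,"x":0,"y":0,"z":0.8,"fingers":0},
    {"ax":0,"ay":0,"az":0,"x":0,"y":0,"z":0.8,"fingers":0},
    {"ax":0,"ay":0,"az":0,"x":0,"y":0,"z":0.75,"fingers":0},
    {"ax":0,"ay":0,"az":0,"x":0,"y":0,"z":0,"fingers":0},
    {"ax":0,"ay":0,"az":0,"x":0,"y":0,"z":0,"fingers":0},
  ],
)

```text
t: 9.88
position: [478.4, -67.0, 149.6]
tool_rot: [0.005, 0.992, 0.0, 0.129]
wrist_force: [0.4, 0.2, -0.2]
width: 88.0
```

```bash
python3 - <<'E'
from h import *
T=np.radians(15)
Rt=Rtool([np.sin(T),0,-np.cos(T)],[-1,0.01,0])
z=Rt.as_matrix()[:,2]
plan(np.array([502.5,-66.5,53.5]),Rt)
cv2.imwrite(f"pics/w9.png",env.snapshot("wrist")[:,:,::-1])
cv2.imwrite(f"pics/s9.png",env.snapshot("scene")[110:270,250:470,::-1].repeat(3,0).repeat(3,1))
E
```

```text
pos [478.4 -67.  149.6] t 9.88 w 88.0 F [ 0.4  0.2 -0.2] q [-0.44  0.2   1.93  0.15  0.79 -2.1 ]
shift now-axes units [0.03 0.01 2.48]
turn units [-0.01166667 -0.03333333  0.01      ]
shift target-axes units [0.04 0.01 2.48]
```

View pics/w9.png

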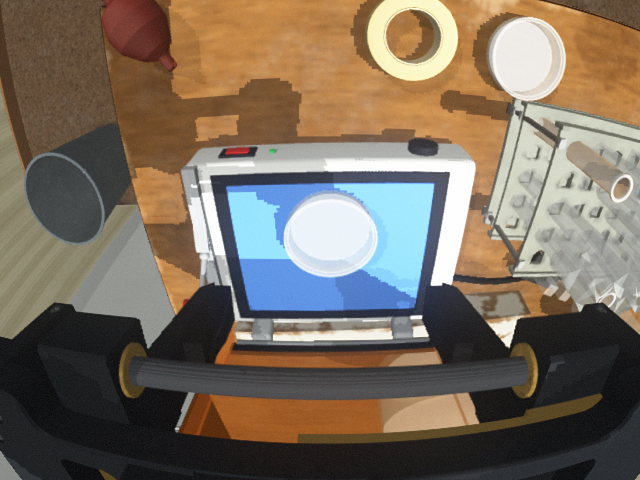

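View pics/s9.png

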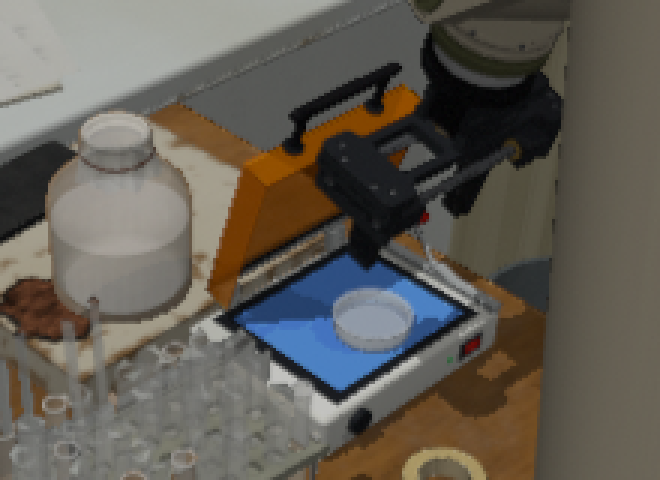

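```bash
python3 - <<'E'
from h import *
print('dish',wonz(331,235,61),'edges',wonz(284,235,59),wonz(378,235,59))
print('box front corners',wonz(190,160,48),wonz(470,157,48))
print('stay tip',wonz(205,262,52), wonz(207,285,52),'stud',wonz(185,302,110),wonz(185,302,80))
E
```

```text
dish [502.73786874 -66.27463369  61.        ] edges [503.83664948 -98.76712046  59.        ] [504.42057355 -33.70589037  59.        ]
box front corners [ 449.79945331 -160.61255696   48.        ] [449.15423281  27.46009838  48.        ]
stay tip [ 533.75095629 -164.61293059   52.        ] [ 558.01846604 -168.24390317   52.        ] stud [ 520.42020263 -160.0287199   110.        ] [ 550.70698502 -177.50602137   80.        ]
```

The dish measures (502.7, -66.3), which agrees with the earlier value. I'll descend.

Emit:
play_rows(
  deltas=[
    {"ax":0,"ay":0,"az":0,"x":0.03,"y":0.01,"z":0.5,"fingers":0},
    {"ax":0,"ay":0,"az":0,"x":0,"y":0,"z":0.5,"fingers":0},
    {"ax":0,"ay":0,"az":0,"x":0,"y":0,"z":0.5,"fingers":0},
    {"ax":0,"ay":0,"az":0,"x":0,"y":0,"z":0.4,"fingers":0},
    {"ax":0,"ay":0,"az":0,"x":0,"y":0,"z":0.2,"fingers":0},
    {"ax":0,"ay":0,"az":0,"x":0,"y":0,"z":0.2,"fingers":0},
    {"ax":0,"ay":0,"az":0,"x":0,"y":0,"z":0,"fingers":0},
    {"ax":0,"ay":0,"az":0,"x":0,"y":0,"z":0,"fingers":0},
  ],
)

```text
t: 10.65
position: [501.2, -67.2, 61.8]
tool_rot: [0.005, 0.991, -0.001, 0.131]
wrist_force: [0.7, 1.2, 0.2]
width: 88.2
```

```bash
python3 - <<'E'
from h import *
T=np.radians(15)
Rt=Rtool([np.sin(T),0,-np.cos(T)],[-1,0.01,0])
plan(np.array([502.5,-66.3,53.5]),Rt)
cv2.imwrite(f"pics/w10.png",env.snapshot("wrist")[:,:,::-1])
cv2.imwrite(f"pics/s10.png",env.snapshot("scene")[110:270,250:470,::-1].repeat(3,0).repeat(3,1))
E
```

```text
pos [501.2 -67.2  61.8] t 10.65 w 88.2 F [0.7 1.2 0.2] q [-0.42  0.39  1.95  0.19  0.56 -2.13]
shift now-axes units [0.02 0.02 0.21]
turn units [-0.02833333  0.01        0.00666667]
shift target-axes units [0.02 0.02 0.21]
```

View pics/w10.png

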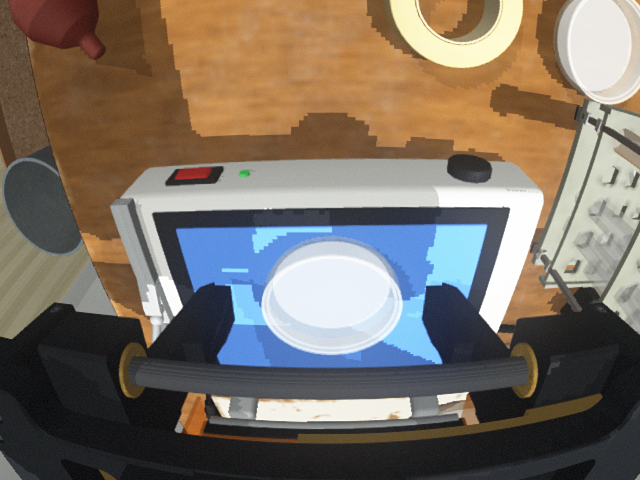

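View pics/s10.png

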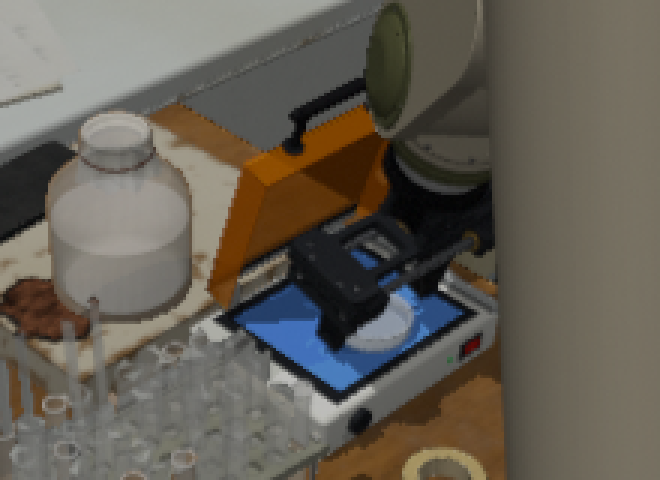

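Emit:
play_rows(
  deltas=[
    {"ax":0,"ay":0,"az":0,"x":0.02,"y":0.02,"z":0.1,"fingers":0},
    {"ax":0,"ay":0,"az":0,"x":0,"y":0,"z":0.1,"fingers":0},
    {"ax":0,"ay":0,"az":0,"x":0,"y":0,"z":0,"fingers":0},
    {"ax":0,"ay":0,"az":0,"x":0,"y":0,"z":0,"fingers":0},
  ],
)

```text
t: 11.08
position: [502.1, -66.1, 52.8]
tool_rot: [0.005, 0.991, -0.001, 0.13]
wrist_force: [-0.5, 0.8, 0.3]
width: 87.9
```

Emit:
play_rows(
  deltas=[
    {"ax":0,"ay":0,"az":0,"x":0,"y":0,"z":0,"fingers":0.2},
    {"ax":0,"ay":0,"az":0,"x":0,"y":0,"z":0,"fingers":0.26},
    {"ax":0,"ay":0,"az":0,"x":0,"y":0,"z":0,"fingers":0.3},
    {"ax":0,"ay":0,"az":0,"x":0,"y":0,"z":0,"fingers":0.36},
    {"ax":0,"ay":0,"az":0,"x":0,"y":0,"z":0,"fingers":0.45},
    {"ax":0,"ay":0,"az":0,"x":0,"y":0,"z":0,"fingers":0.45},
    {"ax":0,"ay":0,"az":0,"x":0,"y":0,"z":0,"fingers":0.45},
  ],
  squeeze=10,
)

```text
t: 11.67
position: [502.2, -66.2, 53.1]
tool_rot: [0.005, 0.991, -0.001, 0.131]
wrist_force: [-0.9, 0.4, 1.4]
width: 58.8
```

```bash
python3 - <<'E'
from h import *
plan([502.5,-66.3,53.5])
cv2.imwrite(f"pics/w11.png",env.snapshot("wrist")[:,:,::-1])
E
```

```text
pos [502.2 -66.2  53.1] t 11.67 w 58.8 F [-0.9  0.4  1.4] q [-0.41  0.41  1.95  0.2   0.54 -2.13]
shift now-axes units [-0.01 -0.   -0.01]
```

View pics/w11.png

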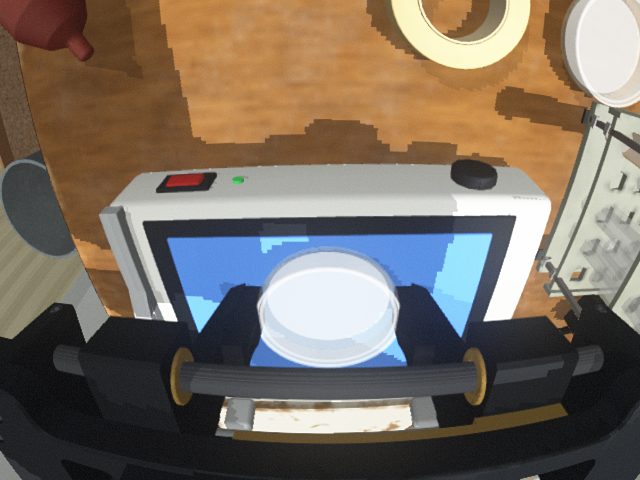

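Gripped at 58.8 mm on the walls, as expected. I'll retreat along the tool axis.

Emit:
play_rows(
  deltas=[
    {"ax":0,"ay":0,"az":0,"x":0,"y":0,"z":-0.15,"fingers":0.45},
    {"ax":0,"ay":0,"az":0,"x":0,"y":0,"z":-0.3,"fingers":0.45},
    {"ax":0,"ay":0,"az":0,"x":0,"y":0,"z":-0.4,"fingers":0.45},
    {"ax":0,"ay":0,"az":0,"x":0,"y":0,"z":-0.4,"fingers":0.45},
    {"ax":0,"ay":0,"az":0,"x":0,"y":0,"z":-0.5,"fingers":0.45},
    {"ax":0,"ay":0,"az":0,"x":0,"y":0,"z":-0.6,"fingers":0.45},
    {"ax":0,"ay":0,"az":0,"x":0,"y":0,"z":-0.6,"fingers":0.45},
    {"ax":0,"ay":0,"az":0,"x":0,"y":0,"z":-0.6,"fingers":0.45},
  ],
)

```text
t: 12.38
position: [464.7, -65.7, 191.5]
tool_rot: [0.005, 0.991, -0.001, 0.13]
wrist_force: [0.4, 0.3, 0.7]
width: 58.6
```

Emit:
play_rows(
  deltas=[
    {"ax":0,"ay":0,"az":0,"x":0,"y":0,"z":-0.6,"fingers":0.45},
    {"ax":0,"ay":0,"az":0,"x":0,"y":0,"z":-0.6,"fingers":0.45},
    {"ax":0,"ay":0,"az":0,"x":0,"y":0,"z":-0.4,"fingers":0.45},
    {"ax":0,"ay":0,"az":0,"x":0,"y":0,"z":-0.1,"fingers":0.45},
    {"ax":0,"ay":0,"az":0,"x":0,"y":0,"z":0,"fingers":0.45},
  ],
)

```text
t: 12.8
position: [447.8, -65.8, 256.7]
tool_rot: [0.005, 0.991, -0.001, 0.131]
wrist_force: [-0.6, -0.2, -1.0]
width: 59.3
```

```bash
python3 - <<'E'
from h import *
T=np.radians(15)
c=np.radians(40)
Rt=Rtool([np.sin(T)*np.cos(c),np.sin(T)*np.sin(c),-np.cos(T)],[-np.cos(c),-np.sin(c),0])
plan([440,330,260],Rt)
cv2.imwrite(f"pics/w12.png",env.snapshot("wrist")[:,:,::-1])
cv2.imwrite(f"pics/s12.png",env.snapshot("scene")[:,:,::-1])
E
```

```text
pos [447.8 -65.8 256.7] t 12.8 w 59.3 F [-0.6 -0.2 -1. ] q [-0.47 -0.    1.85  0.13  1.07 -2.08]
shift now-axes units [ 0.26  9.89 -0.17]
turn units [-1.765       0.01333333 -6.53      ]
shift target-axes units [-6.02  7.7   1.53]
```

View pics/w12.png

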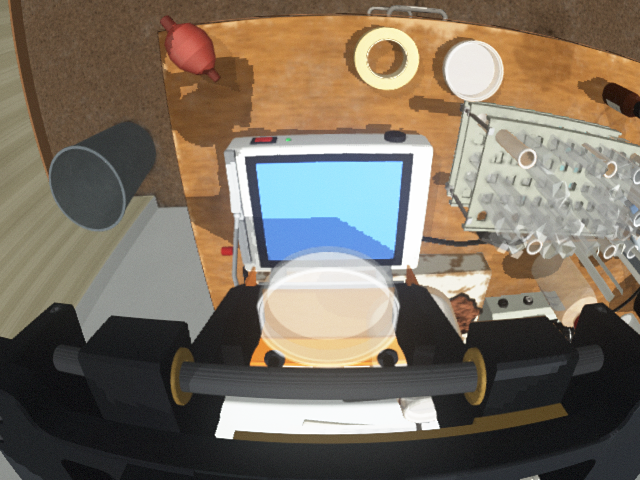

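View pics/s12.png

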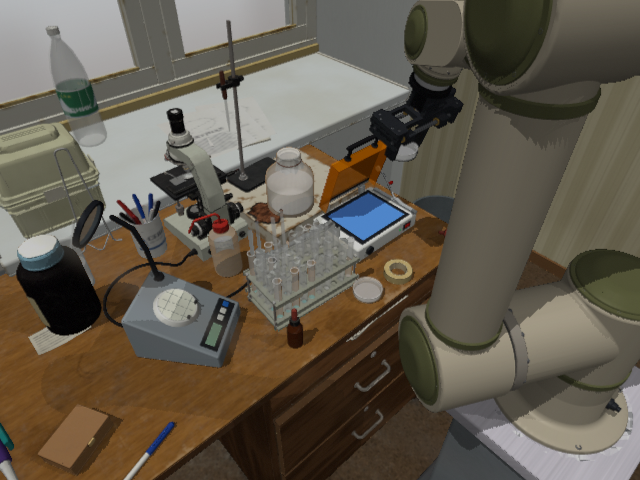

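The dish is held unchanged, and the cover stands. I'll carry it across at z≈257, above the rack.

Emit:
play_rows(
  deltas=[
    {"ax":0,"ay":0,"az":0,"x":0,"y":0.4,"z":0,"fingers":0.45},
    {"ax":0,"ay":0,"az":0,"x":0,"y":0.7,"z":0,"fingers":0.45},
    {"ax":0,"ay":0,"az":0,"x":0,"y":0.8,"z":0,"fingers":0.45},
    {"ax":0,"ay":0,"az":0,"x":0,"y":0.8,"z":0,"fingers":0.45},
    {"ax":0,"ay":0,"az":0,"x":0,"y":0.8,"z":0,"fingers":0.45},
    {"ax":0,"ay":0,"az":0,"x":0,"y":0.8,"z":0,"fingers":0.45},
    {"ax":0,"ay":0,"az":0,"x":0,"y":0.8,"z":0,"fingers":0.45},
    {"ax":0,"ay":0,"az":0,"x":0,"y":0.8,"z":0,"fingers":0.45},
  ],
)

```text
t: 13.57
position: [449.6, 172.0, 254.4]
tool_rot: [0.005, 0.992, -0.001, 0.129]
wrist_force: [0.5, -0.4, -0.6]
width: 59.1
```

Emit:
play_rows(
  deltas=[
    {"ax":0,"ay":0,"az":0,"x":0,"y":0.8,"z":0,"fingers":0.45},
    {"ax":0,"ay":0,"az":0,"x":0,"y":0.8,"z":0,"fingers":0.45},
    {"ax":0,"ay":0,"az":0,"x":0,"y":0.8,"z":0,"fingers":0.45},
    {"ax":0,"ay":0,"az":0,"x":0,"y":0.6,"z":0,"fingers":0.45},
    {"ax":0,"ay":0,"az":0,"x":0,"y":0.3,"z":0,"fingers":0.45},
    {"ax":0,"ay":0,"az":0,"x":0,"y":0,"z":0,"fingers":0.45},
  ],
)

```text
t: 14.07
position: [451.0, 303.8, 254.3]
tool_rot: [0.004, 0.992, -0.001, 0.129]
wrist_force: [-0.5, -0.0, 0.7]
width: 59.0
```

```bash
python3 - <<'E'
from h import *
def tgt(T,c):
    T=np.radians(T);c=np.radians(c)
    return Rtool([np.sin(T)*np.cos(c),np.sin(T)*np.sin(c),-np.cos(T)],[-np.cos(c),-np.sin(c),0])
plan([440,330,260],tgt(15,40))
plan([509,395,200],tgt(39,40))
E
```

```text
pos [451.  303.8 254.3] t 14.07 w 59.0 F [-0.5 -0.   0.7] q [ 0.43  0.24  1.58 -0.12  1.09 -1.09]
shift now-axes units [ 0.23  0.65 -0.21]
turn units [-1.74333333 -0.025      -6.50833333]
shift target-axes units [-0.24  0.68 -0.08]
pos [451.  303.8 254.3] t 14.07 w 59.0 F [-0.5 -0.   0.7] q [ 0.43  0.24  1.58 -0.12  1.09 -1.09]
shift now-axes units [-1.04  2.29  1.68]
turn units [-3.08166667 -3.85666667 -6.04666667]
shift target-axes units [-1.15  0.81  2.67]
```

Emit:
play_rows(
  deltas=[
    {"ax":-0.385,"ay":-0.482,"az":-0.756,"x":0,"y":0,"z":0,"fingers":0.45},
    {"ax":-0.385,"ay":-0.482,"az":-0.756,"x":0,"y":0,"z":0,"fingers":0.45},
    {"ax":-0.385,"ay":-0.482,"az":-0.756,"x":0,"y":0,"z":0,"fingers":0.45},
    {"ax":-0.385,"ay":-0.482,"az":-0.756,"x":0,"y":0,"z":0,"fingers":0.45},
    {"ax":-0.385,"ay":-0.482,"az":-0.756,"x":0,"y":0,"z":0,"fingers":0.45},
    {"ax":-0.385,"ay":-0.482,"az":-0.756,"x":0,"y":0,"z":0,"fingers":0.45},
    {"ax":-0.385,"ay":-0.482,"az":-0.756,"x":0,"y":0,"z":0,"fingers":0.45},
    {"ax":-0.385,"ay":-0.482,"az":-0.756,"x":0,"y":0,"z":0,"fingers":0.45},
  ],
)

```text
t: 14.73
position: [451.2, 301.0, 255.0]
tool_rot: [-0.308, 0.894, 0.109, 0.307]
wrist_force: [0.9, 1.0, -0.5]
width: 58.7
```

Emit:
play_rows(
  deltas=[
    {"ax":0,"ay":0,"az":0,"x":0,"y":0,"z":0,"fingers":0.45},
    {"ax":0,"ay":0,"az":0,"x":0,"y":0,"z":0,"fingers":0.45},
  ],
)

```text
t: 14.9
position: [451.4, 301.1, 255.1]
tool_rot: [-0.304, 0.896, 0.109, 0.305]
wrist_force: [-0.8, -0.5, 0.6]
width: 59.0
```

```bash
cat >> h.py <<'E'
def tgt(T,c):
    T=np.radians(T);c=np.radians(c)
    return Rtool([np.sin(T)*np.cos(c),np.sin(T)*np.sin(c),-np.cos(T)],[-np.cos(c),-np.sin(c),0])
E
python3 - <<'E'
from h import *
plan([509,395,200],tgt(39,40))
cv2.imwrite(f"pics/w13.png",env.snapshot("wrist")[:,:,::-1])
cv2.imwrite(f"pics/s13.png",env.snapshot("scene")[:,:,::-1])
E
```

```text
pos [451.4 301.1 255.1] t 14.9 w 59.0 F [-0.8 -0.5  0.6] q [ 0.25  0.05  1.92  0.45  0.61 -2.27]
shift now-axes units [-1.18  0.96  2.67]
turn units [-0.16666667 -0.2        -0.35333333]
shift target-axes units [-1.16  0.87  2.71]
```

View pics/w13.png

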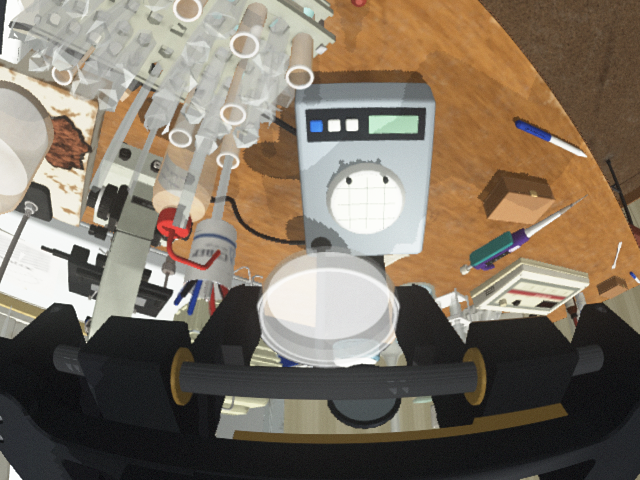

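View pics/s13.png

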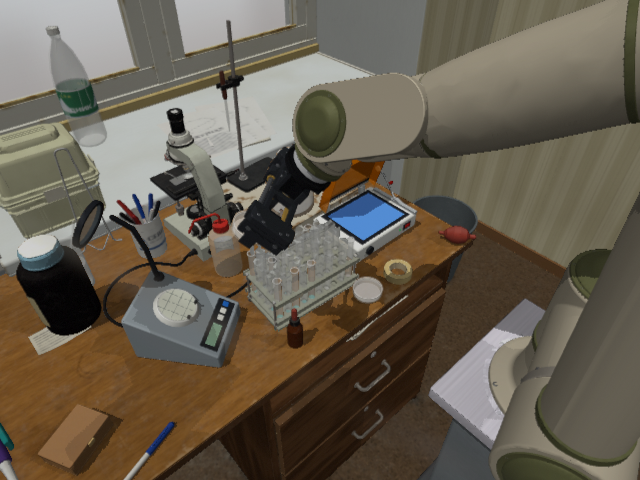

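The wrist view shows the whole stage: disc centre at about (366,201), pins at (349,181) and (385,180). I'll measure again.

```bash
python3 - <<'E'
from h import *
im=cv2.imread('pics/w13.png')
cv2.imwrite('pics/w13c.png',cv2.resize(im[90:260,290:440],None,fx=4,fy=4,interpolation=cv2.INTER_CUBIC))
hsv=cv2.cvtColor(im,cv2.COLOR_BGR2HSV);m=((hsv[...,2]>190)&(hsv[...,1]<25)).astype(np.uint8)
r=np.zeros_like(m);r[163:240,325:408]=m[163:240,325:408]
c=max(cv2.findContours(r,0,2)[0],key=cv2.contourArea);e=cv2.fitEllipse(cv2.convexHull(c));print(e)
print('stage',wonz(*e[0],85),'tri',tri(wpix(*e[0]),ray('top',186.4,226.0)))
a,b=wonz(349,181,77),wonz(385,180.5,77);print(a,b,np.linalg.norm(a-b),(a+b)/2)
E
```

```text
((370.3457946777344, 197.6179656982422), (96.99441528320312, 117.09379577636719), 107.43472290039062)
stage [532.23135931 420.63590522  85.        ] tri (array([544.51399796, 430.17538328,  72.78094027]), np.float64(4.721334832014131))
[532.82038194 393.1393774   77.        ] [510.10577502 420.84905295  77.        ] 35.829868640669154 [521.46307848 406.99421518  77.        ]
```

View pics/w13c.png

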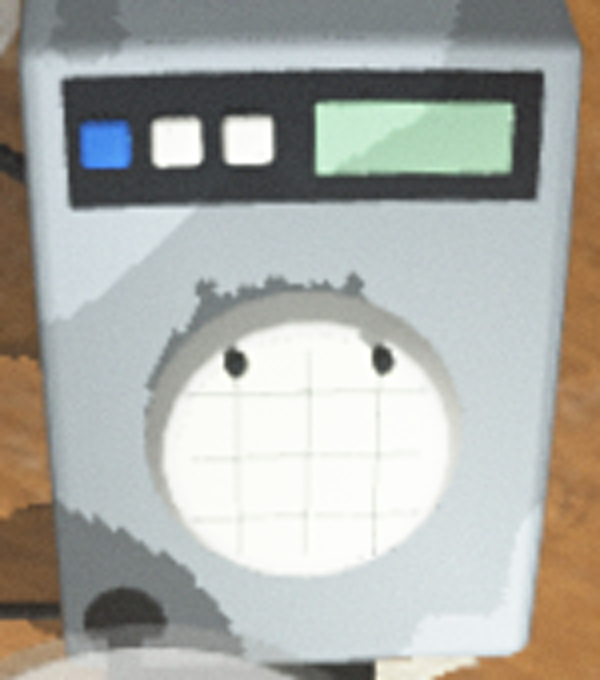

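```bash
python3 - <<'E'
from h import *
print('w centre',wonz(366.4,203.9,85))
a,b=wonz(348.4,180.1,77),wonz(385.1,179.6,77);m=(a+b)/2;print(a,b,m)
# pins mid is 27 mm horizontally down-slope of the centre
for y in (39.5,40):
    c=np.radians(y);print(y,m[:2]+27*np.array([np.cos(c),np.sin(c)]))
# top camera grid centre from tc zoom: centre crossing
C=lambda x,y:((x+.5)/5+134.5,(y+.5)/5+179.5)
for p in((250,229),(262,234)): print('top',onz('top',*C(*p),85))
print('tri',tri(wpix(366.4,203.9),ray('top',*C(262,234))))
print('tri',tri(wpix(366.4,203.9),ray('top',*C(250,229))))
E
```

```text
w centre [542.41822723 424.5616067   85.        ]
[532.1511196  391.79385238  77.        ] [509.07188908 419.96475886  77.        ] [520.61150434 405.87930562  77.        ]
39.5 [541.44536809 423.05341757]
40 [541.2947043  423.23457108]
top [545.79674112 430.09458384  85.        ]
top [543.30024713 424.54530144  85.        ]
tri (array([543.18125   , 424.89889804,  84.39020322]), np.float64(0.6213751187977298))
tri (array([547.27744667, 430.72719883,  79.12908688]), np.float64(1.6656772741499901))
```

```bash
cat >> h.py <<'E'
yw=np.radians(39.7);sl=np.radians(24)
ns=np.array([-np.sin(sl)*np.cos(yw),-np.sin(sl)*np.sin(yw),np.cos(sl)])
xs=np.array([np.cos(sl)*np.cos(yw),np.cos(sl)*np.sin(yw),np.sin(sl)]);ys=np.cross(ns,xs)
S0=np.array([542.3,424.3,84.8])
def sp(x,y,z): return S0+xs*x+ys*y+ns*z
def inst():
    s=env.observe();d=s['position']-S0;print('stage-frame TCP',[round(float(d@a),1) for a in(xs,ys,ns)])
Rs=tgt(39.06,39.7)
E
python3 - <<'E'
from h import *
inst();plan(sp(4.5,0,75),Rs)
E
```

```text
stage-frame TCP [-65.7, -36.0, 216.2]
pos [451.5 302.1 255.6] t 15.0 w 59.1 F [-0.2  0.5 -0. ] q [ 0.26  0.05  1.91  0.45  0.61 -2.27]
shift now-axes units [-0.83  0.98  3.83]
turn units [-0.12833333 -0.20166667 -0.29666667]
shift target-axes units [-0.78  0.9   3.86]
```

Turn first, then shift.

Emit:
play_rows(
  deltas=[
    {"ax":-0.13,"ay":-0.2,"az":-0.3,"x":0,"y":0,"z":0,"fingers":0.45},
    {"ax":0,"ay":0,"az":0,"x":-0.13,"y":0.15,"z":0.6,"fingers":0.45},
    {"ax":0,"ay":0,"az":0,"x":-0.13,"y":0.15,"z":0.65,"fingers":0.45},
    {"ax":0,"ay":0,"az":0,"x":-0.13,"y":0.15,"z":0.65,"fingers":0.45},
    {"ax":0,"ay":0,"az":0,"x":-0.13,"y":0.15,"z":0.65,"fingers":0.45},
    {"ax":0,"ay":0,"az":0,"x":-0.13,"y":0.15,"z":0.65,"fingers":0.45},
    {"ax":0,"ay":0,"az":0,"x":-0.13,"y":0.15,"z":0.6,"fingers":0.45},
    {"ax":0,"ay":0,"az":0,"x":0,"y":0,"z":0,"fingers":0.45},
  ],
)

```text
t: 15.67
position: [520.3, 409.1, 153.6]
tool_rot: [-0.322, 0.887, 0.114, 0.312]
wrist_force: [0.4, -0.0, -0.5]
width: 59.3
```

Emit:
play_rows(
  deltas=[
    {"ax":0,"ay":0,"az":0,"x":0,"y":0,"z":0,"fingers":0.45},
    {"ax":0,"ay":0,"az":0,"x":0,"y":0,"z":0,"fingers":0.45},
  ],
)

```text
t: 15.83
position: [520.1, 407.2, 157.8]
tool_rot: [-0.322, 0.886, 0.114, 0.315]
wrist_force: [0.8, 0.5, -0.1]
width: 59.2
```

```bash
python3 - <<'E'
from h import *
inst();plan(sp(4.5,0,75),Rs);plan(sp(4.5,0,20),Rs)
cv2.imwrite(f"pics/w14.png",env.snapshot("wrist")[:,:,::-1])
cv2.imwrite(f"pics/s14.png",env.snapshot("scene")[:,:,::-1])
E
```

```text
stage-frame TCP [4.1, 1.0, 78.0]
pos [520.1 407.2 157.8] t 15.83 w 59.2 F [ 0.8  0.5 -0.1] q [ 0.42  0.42  1.73  0.5   0.36 -2.26]
shift now-axes units [ 0.01 -0.03  0.08]
turn units [0.01666667 0.01       0.02833333]
shift target-axes units [ 0.01 -0.03  0.08]
pos [520.1 407.2 157.8] t 15.83 w 59.2 F [ 0.8  0.5 -0.1] q [ 0.42  0.42  1.73  0.5   0.36 -2.26]
shift now-axes units [ 0.37 -0.03  1.4 ]
turn units [0.01666667 0.01       0.02833333]
shift target-axes units [ 0.37 -0.03  1.4 ]
```

View pics/w14.png

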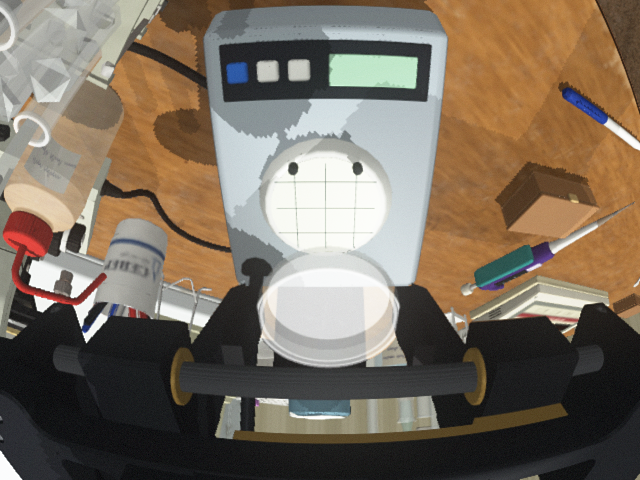

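View pics/s14.png

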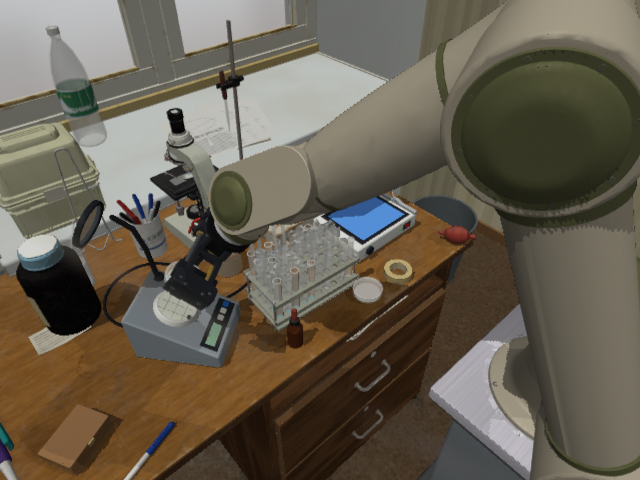

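```bash
python3 - <<'E'
from h import *
C=lambda x,y:((x+.5)/5+134.5,(y+.5)/5+179.5)
def onst(o,d): 
    t=((S0-o)@ns)/(d@ns);p=o+d*t-S0;return (p@xs).round(1),(p@ys).round(1)
print('post top/wrist, on face -12 approx:',onst(*ray('top',*C(268,77))),onst(*wpix(257,267)))
print('grid centre',onst(*wpix(325.5,208.5)),'pins',onst(*wpix(293,168.5)),onst(*wpix(358,168)))
im=cv2.imread('pics/w14.png')
cv2.imwrite('pics/w14c.png',cv2.resize(im[120:290,230:400],None,fx=3.5,fy=3.5,interpolation=cv2.INTER_CUBIC))
E
```

```text
post top/wrist, on face -12 approx: (np.float64(54.4), np.float64(-50.6)) (np.float64(46.7), np.float64(-48.8))
grid centre (np.float64(-0.3), np.float64(-1.2)) pins (np.float64(-27.3), np.float64(-20.0)) (np.float64(-27.7), np.float64(17.7))
```

View pics/w14c.png

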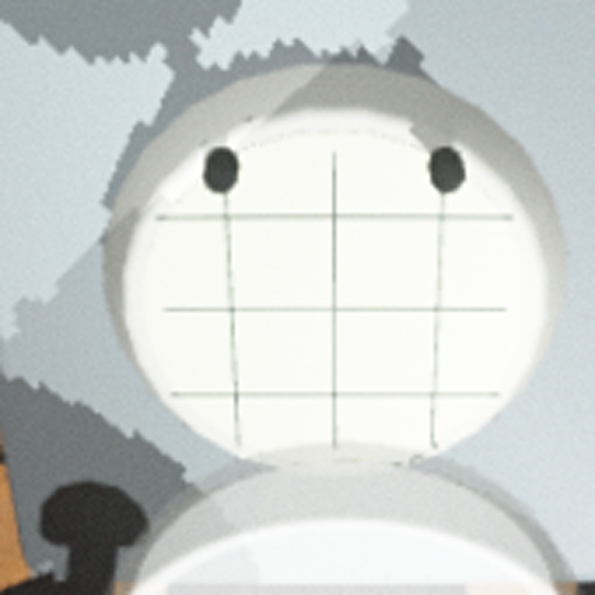

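The grid centre is consistent within about 1 mm, and the lens post, 50 mm upslope, is clear. I'll descend along the stage normal.

Emit:
play_rows(
  deltas=[
    {"ax":0,"ay":0,"az":0,"x":0.09,"y":-0.01,"z":0.35,"fingers":0.45},
    {"ax":0,"ay":0,"az":0,"x":0.09,"y":-0.01,"z":0.35,"fingers":0.45},
    {"ax":0,"ay":0,"az":0,"x":0.09,"y":-0.01,"z":0.35,"fingers":0.45},
    {"ax":0,"ay":0,"az":0,"x":0.09,"y":-0.01,"z":0.3,"fingers":0.45},
    {"ax":0,"ay":0,"az":0,"x":0,"y":0,"z":0,"fingers":0.45},
    {"ax":0,"ay":0,"az":0,"x":0,"y":0,"z":0,"fingers":0.45},
  ],
)

```text
t: 16.43
position: [538.9, 420.4, 106.9]
tool_rot: [-0.321, 0.886, 0.114, 0.315]
wrist_force: [-1.2, 0.6, -0.4]
width: 58.8
```

```bash
python3 - <<'E'
from h import *
inst();plan(sp(4.5,-.6,5.1),Rs)
cv2.imwrite(f"pics/w15.png",env.snapshot("wrist")[:,:,::-1])
E
```

```text
stage-frame TCP [4.3, -0.8, 22.3]
pos [538.9 420.4 106.9] t 16.43 w 58.8 F [-1.2  0.6 -0.4] q [ 0.43  0.54  1.7   0.63  0.29 -2.38]
shift now-axes units [0.11 0.01 0.42]
turn units [0.015      0.01       0.02666667]
shift target-axes units [0.11 0.01 0.42]
```

View pics/w15.png

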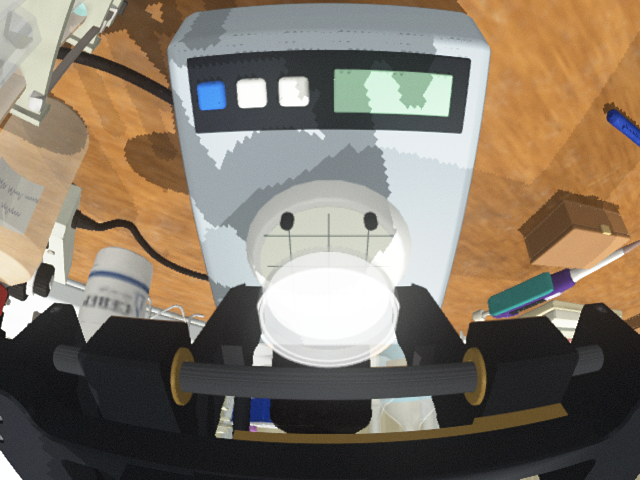

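The pins (287 and 371, midpoint 329) straddle the dish's centre at 329. I'll go down in small steps.

Emit:
play_rows(
  deltas=[
    {"ax":0,"ay":0,"az":0,"x":0.04,"y":0,"z":0.15,"fingers":0.45},
    {"ax":0,"ay":0,"az":0,"x":0.03,"y":0,"z":0.12,"fingers":0.45},
    {"ax":0,"ay":0,"az":0,"x":0.01,"y":0,"z":0.06,"fingers":0.45},
    {"ax":0,"ay":0,"az":0,"x":0,"y":0,"z":0,"fingers":0.45},
    {"ax":0,"ay":0,"az":0,"x":0,"y":0,"z":0,"fingers":0.45},
  ],
)

```text
t: 16.9
position: [543.4, 424.5, 94.0]
tool_rot: [-0.322, 0.886, 0.114, 0.315]
wrist_force: [0.0, 0.5, -0.3]
width: 58.9
```

```bash
python3 - <<'E'
from h import *
inst();plan(sp(4.5,-.6,5.1),Rs)
print(env.observe()['wrist_force']@np.c_[xs,ys,ns])
E
```

```text
stage-frame TCP [4.6, -0.5, 8.0]
pos [543.4 424.5  94. ] t 16.9 w 58.9 F [ 0.   0.5 -0.3] q [ 0.43  0.58  1.69  0.66  0.27 -2.42]
shift now-axes units [ 0.02 -0.    0.07]
turn units [0.01833333 0.00666667 0.03166667]
shift target-axes units [ 0.02 -0.    0.07]
[ 0.1760627   0.32793864 -0.39341345]
```

Emit:
play_rows(
  deltas=[
    {"ax":0,"ay":0,"az":0,"x":0.01,"y":0,"z":0.04,"fingers":0.45},
    {"ax":0,"ay":0,"az":0,"x":0,"y":0,"z":0,"fingers":0.45},
    {"ax":0,"ay":0,"az":0,"x":0,"y":0,"z":0,"fingers":0.45},
  ],
)

```text
t: 17.15
position: [543.9, 424.9, 92.6]
tool_rot: [-0.322, 0.886, 0.114, 0.315]
wrist_force: [0.5, -0.1, -0.9]
width: 58.8
```

Emit:
play_rows(
  deltas=[
    {"ax":0,"ay":0,"az":0,"x":0.01,"y":0,"z":0.03,"fingers":0.45},
    {"ax":0,"ay":0,"az":0,"x":0,"y":0,"z":0,"fingers":0.45},
    {"ax":0,"ay":0,"az":0,"x":0,"y":0,"z":0,"fingers":0.45},
  ],
)

```text
t: 17.4
position: [544.3, 425.2, 92.0]
tool_rot: [-0.322, 0.886, 0.114, 0.315]
wrist_force: [-3.8, -2.9, 6.7]
width: 59.5
```

```bash
python3 - <<'E'
from h import *
inst();plan(sp(4.5,-.6,5.1),Rs)
print(env.observe()['wrist_force']@np.c_[xs,ys,ns])
cv2.imwrite(f"pics/w16.png",env.snapshot("wrist")[:,:,::-1])
E
```

```text
stage-frame TCP [4.9, -0.6, 5.7]
pos [544.3 425.2  92. ] t 17.4 w 59.5 F [-3.8 -2.9  6.7] q [ 0.43  0.58  1.68  0.67  0.27 -2.43]
shift now-axes units [ 0.01 -0.    0.01]
turn units [0.01666667 0.01666667 0.03333333]
shift target-axes units [ 0.01 -0.    0.01]
[-1.60439896  0.21021757  8.08737725]
```

View pics/w16.png

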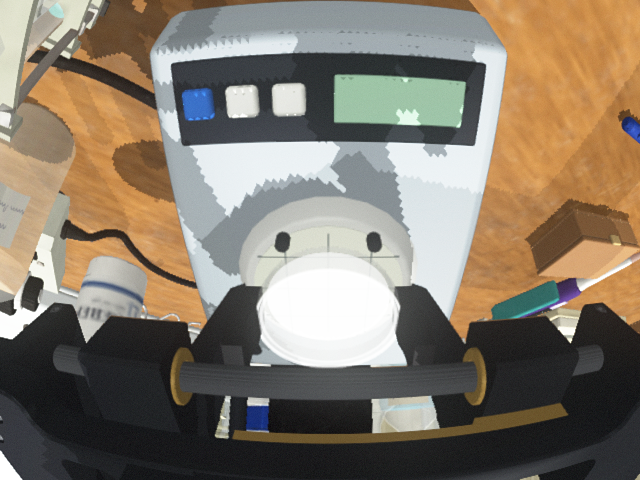

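Contact came at 5.7 mm against 5.1 predicted, with 8 N straight along the normal. I'll ease off slightly and slide down the slope to the pins.

Emit:
play_rows(
  deltas=[
    {"ax":0,"ay":0,"az":0,"x":0.035,"y":0,"z":-0.025,"fingers":0.45},
    {"ax":0,"ay":0,"az":0,"x":0.03,"y":0,"z":-0.01,"fingers":0.45},
    {"ax":0,"ay":0,"az":0,"x":0,"y":0,"z":0,"fingers":0.45},
    {"ax":0,"ay":0,"az":0,"x":0,"y":0,"z":0,"fingers":0.45},
  ],
)

```text
t: 17.78
position: [541.9, 423.2, 90.7]
tool_rot: [-0.322, 0.886, 0.114, 0.315]
wrist_force: [-1.4, -1.0, 1.3]
width: 59.1
```

```bash
python3 - <<'E'
from h import *
inst()
print(env.observe()['wrist_force']@np.c_[xs,ys,ns])
E
```

```text
stage-frame TCP [1.5, -0.6, 5.8]
[-1.02171456  0.07292834  1.90930953]
```

Emit:
play_rows(
  deltas=[
    {"ax":0,"ay":0,"az":0,"x":0.03,"y":0,"z":-0.008,"fingers":0.45},
    {"ax":0,"ay":0,"az":0,"x":0,"y":0,"z":0,"fingers":0.45},
    {"ax":0,"ay":0,"az":0,"x":0,"y":0,"z":0,"fingers":0.45},
  ],
)

```text
t: 18.03
position: [541.1, 422.5, 90.2]
tool_rot: [-0.322, 0.886, 0.114, 0.315]
wrist_force: [-1.1, -1.5, 1.2]
width: 59.0
```

```bash
python3 - <<'E'
from h import *
inst()
print(env.observe()['wrist_force']@np.c_[xs,ys,ns])
cv2.imwrite(f"pics/w17.png",env.snapshot("wrist")[200:380,230:430,::-1].repeat(3,0).repeat(3,1))
E
```

```text
stage-frame TCP [0.3, -0.6, 5.8]
[-1.17685993 -0.42310814  1.86733658]
```

View pics/w17.png

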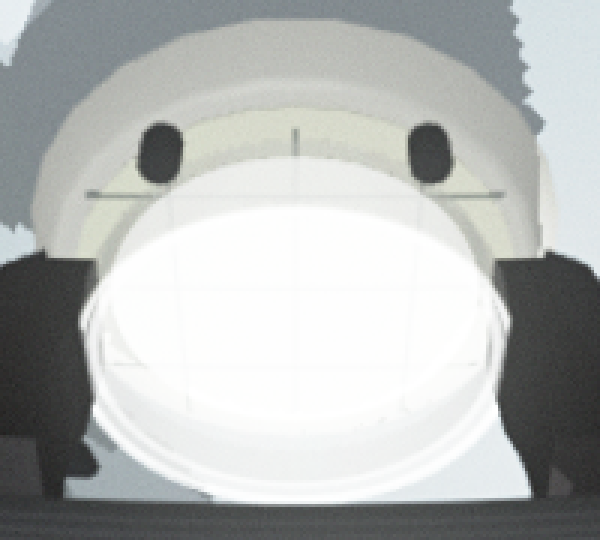

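The pins nearly touch the dish's lower edge. I'll feel for contact.

Emit:
play_rows(
  deltas=[
    {"ax":0,"ay":0,"az":0,"x":0.03,"y":0,"z":-0.008,"fingers":0.45},
    {"ax":0,"ay":0,"az":0,"x":0,"y":0,"z":0,"fingers":0.45},
    {"ax":0,"ay":0,"az":0,"x":0,"y":0,"z":0,"fingers":0.45},
  ],
)

```text
t: 18.33
position: [540.2, 421.8, 89.8]
tool_rot: [-0.322, 0.886, 0.114, 0.315]
wrist_force: [-1.0, -1.3, -0.2]
width: 58.9
```

```bash
python3 - <<'E'
from h import *
inst()
print(env.observe()['wrist_force']@np.c_[xs,ys,ns])
E
```

```text
stage-frame TCP [-0.9, -0.6, 5.8]
[-1.49478158 -0.38755783  0.48664297]
```

Emit:
play_rows(
  deltas=[
    {"ax":0,"ay":0,"az":0,"x":0.03,"y":0,"z":-0.008,"fingers":0.45},
    {"ax":0,"ay":0,"az":0,"x":0,"y":0,"z":0,"fingers":0.45},
    {"ax":0,"ay":0,"az":0,"x":0,"y":0,"z":0,"fingers":0.45},
  ],
)

```text
t: 18.58
position: [539.3, 421.1, 89.2]
tool_rot: [-0.322, 0.886, 0.114, 0.315]
wrist_force: [-1.7, -0.2, 0.8]
width: 59.1
```

```bash
python3 - <<'E'
from h import *
inst()
print(env.observe()['wrist_force']@np.c_[xs,ys,ns])
cv2.imwrite(f"pics/w18.png",env.snapshot("wrist")[200:380,230:430,::-1].repeat(3,0).repeat(3,1))
E
```

```text
stage-frame TCP [-2.2, -0.6, 5.8]
[-0.99640512  0.94851964  1.30247395]
```

View pics/w18.png

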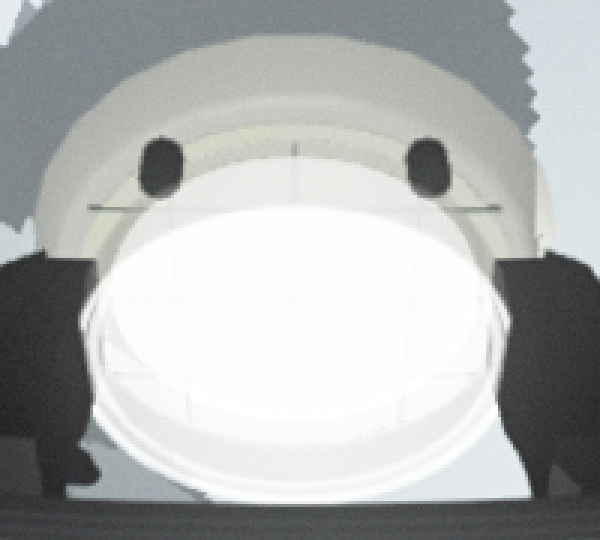

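Emit:
play_rows(
  deltas=[
    {"ax":0,"ay":0,"az":0,"x":0.025,"y":0,"z":-0.007,"fingers":0.45},
    {"ax":0,"ay":0,"az":0,"x":0,"y":0,"z":0,"fingers":0.45},
    {"ax":0,"ay":0,"az":0,"x":0,"y":0,"z":0,"fingers":0.45},
  ],
)

```text
t: 18.88
position: [539.0, 420.6, 89.2]
tool_rot: [-0.322, 0.886, 0.114, 0.315]
wrist_force: [2.0, 1.0, 1.5]
width: 59.0
```

```bash
python3 - <<'E'
from h import *
inst()
print(env.observe()['wrist_force']@np.c_[xs,ys,ns])
cv2.imwrite(f"pics/w19.png",env.snapshot("wrist")[200:380,230:430,::-1].repeat(3,0).repeat(3,1))
cv2.imwrite(f"pics/t19.png",cv2.resize(env.snapshot("top")[180:290,135:255,::-1],None,fx=5,fy=5,interpolation=2))
E
```

```text
stage-frame TCP [-2.7, -0.8, 6.0]
[ 2.57849428 -0.50469046  0.49557465]
```

View pics/w19.png

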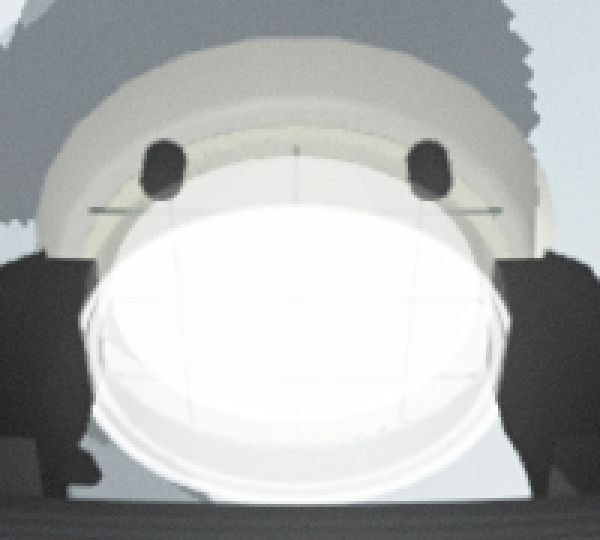

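View pics/t19.png

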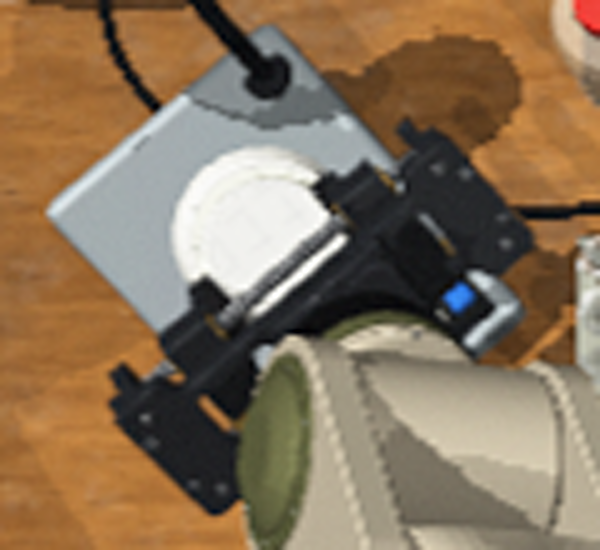

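Resistance of about 3.6 N above baseline and halved travel mean the pins are reached. I'll press down slightly, then open slowly.

Emit:
play_rows(
  deltas=[
    {"ax":0,"ay":0,"az":0,"x":0.003,"y":0,"z":0.01,"fingers":0.45},
    {"ax":0,"ay":0,"az":0,"x":0,"y":0,"z":0,"fingers":0.45},
    {"ax":0,"ay":0,"az":0,"x":0,"y":0,"z":0,"fingers":0.33},
    {"ax":0,"ay":0,"az":0,"x":0,"y":0,"z":0,"fingers":0.3},
    {"ax":0,"ay":0,"az":0,"x":0,"y":0,"z":0,"fingers":0.25},
    {"ax":0,"ay":0,"az":0,"x":0,"y":0,"z":0,"fingers":0.15},
    {"ax":0,"ay":0,"az":0,"x":0,"y":0,"z":0,"fingers":0.1},
    {"ax":0,"ay":0,"az":0,"x":0,"y":0,"z":0,"fingers":0.1},
  ],
)

```text
t: 19.65
position: [538.6, 420.6, 88.2]
tool_rot: [-0.322, 0.886, 0.114, 0.314]
wrist_force: [-0.4, -0.2, -0.2]
width: 79.2
```

```bash
python3 - <<'E'
from h import *
inst();print(env.observe()['width'],env.observe()['wrist_force']@np.c_[xs,ys,ns])
cv2.imwrite(f"pics/w20.png",env.snapshot("wrist")[200:380,230:430,::-1].repeat(3,0).repeat(3,1))
E
```

```text
stage-frame TCP [-3.4, -0.5, 5.2]
79.16590774449153 [-0.4617506   0.10591473 -0.02993335]
```

View pics/w20.png

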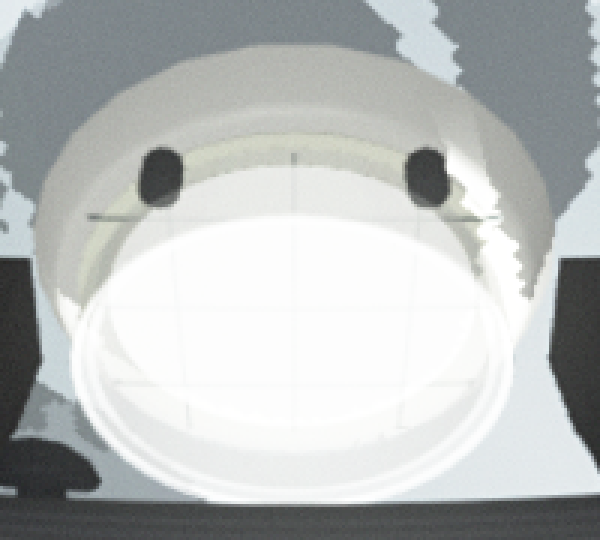

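The dish sits flat against both pins with the fingers open. I'll retreat along the tool axis.

Emit:
play_rows(
  deltas=[
    {"ax":0,"ay":0,"az":0,"x":0,"y":0,"z":-0.1,"fingers":0},
    {"ax":0,"ay":0,"az":0,"x":0,"y":0,"z":-0.3,"fingers":0},
    {"ax":0,"ay":0,"az":0,"x":0,"y":0,"z":-0.6,"fingers":0},
    {"ax":0,"ay":0,"az":0,"x":0,"y":0,"z":-0.8,"fingers":0},
    {"ax":0,"ay":0,"az":0,"x":0,"y":0,"z":-0.8,"fingers":0},
    {"ax":0,"ay":0,"az":0,"x":0,"y":0,"z":-0.8,"fingers":0},
    {"ax":0,"ay":0,"az":0,"x":0,"y":0,"z":-0.8,"fingers":0},
    {"ax":0,"ay":0,"az":0,"x":0,"y":0,"z":-0.5,"fingers":0},
  ],
)

```text
t: 20.37
position: [446.7, 343.8, 236.9]
tool_rot: [-0.322, 0.885, 0.114, 0.316]
wrist_force: [0.4, 0.3, 1.0]
width: 88.0
```

Emit:
play_rows(
  deltas=[
    {"ax":0,"ay":0,"az":0,"x":0,"y":0,"z":0,"fingers":0},
    {"ax":0,"ay":0,"az":0,"x":0,"y":0,"z":0,"fingers":0},
    {"ax":0,"ay":0,"az":0,"x":0,"y":0,"z":0,"fingers":0},
  ],
)

```text
t: 20.62
position: [447.8, 344.7, 233.5]
tool_rot: [-0.322, 0.886, 0.114, 0.314]
wrist_force: [-1.0, -0.9, 0.6]
width: 87.7
```

```bash
python3 - <<'E'
from h import *
plan([0,0,0])
cv2.imwrite(f"pics/w21.png",env.snapshot("wrist")[:,:,::-1])
cv2.imwrite(f"pics/s21.png",env.snapshot("scene")[:,:,::-1])
cv2.imwrite(f"pics/t21.png",env.snapshot("top")[:,:,::-1])
E
```

```text
pos [447.8 344.7 233.5] t 20.62 w 87.7 F [-1.  -0.9  0.6] q [ 0.35  0.12  1.91  0.46  0.5  -2.25]
shift now-axes units [14.64  0.57 -4.36]
```

View pics/w21.png

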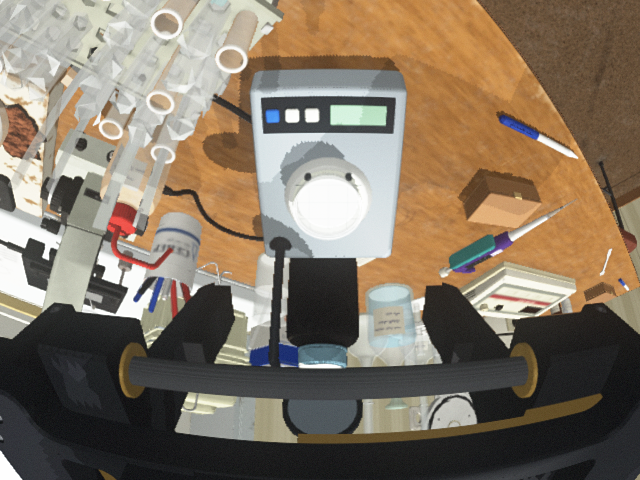

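View pics/s21.png

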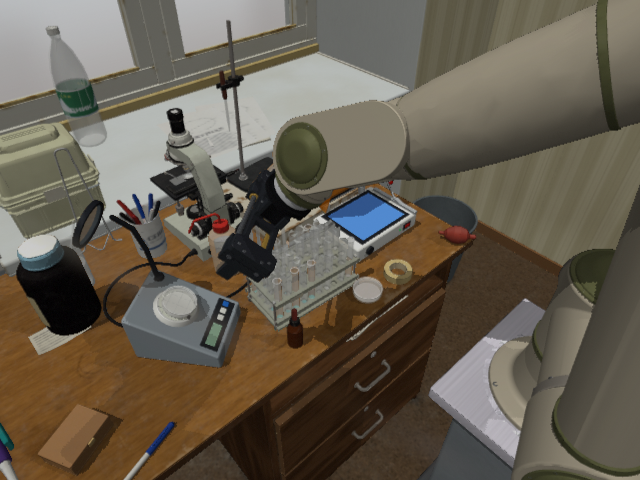

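View pics/t21.png

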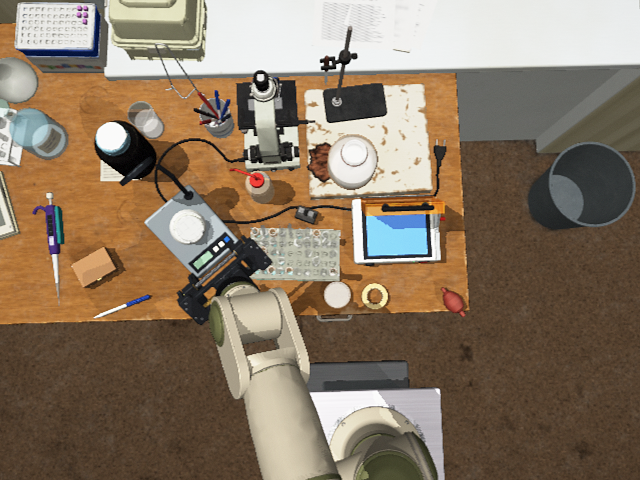

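The cover is propped, the dish is on the stage, and the other things are in place. One numeric check of the dish against the pins and stage.

```bash
python3 - <<'E'
from h import *
im=cv2.imread('pics/w21.png')
cv2.imwrite('pics/w21c.png',cv2.resize(im[145:255,270:390],None,fx=5,fy=5,interpolation=2))
def onst(u,v,h): 
    o,d=wpix(u,v);t=((S0+ns*h-o)@ns)/(d@ns);p=o+d*t-S0;return float((p@xs).round(1)),float((p@ys).round(1))
g=cv2.cvtColor(im,cv2.COLOR_BGR2GRAY);m=(g>247).astype(np.uint8)
r=np.zeros_like(m);r[170:245,285:375]=m[170:245,285:375]
c=max(cv2.findContours(r,0,2)[0],key=cv2.contourArea);e=cv2.fitEllipse(cv2.convexHull(c));print(e)
print('bright top disc',onst(*e[0],14))
E
```

```text
((329.4181823730469, 207.5214080810547), (59.66887283325195, 76.91227722167969), 80.41277313232422)
bright top disc (-4.1, 0.6)
```

View pics/w21c.png

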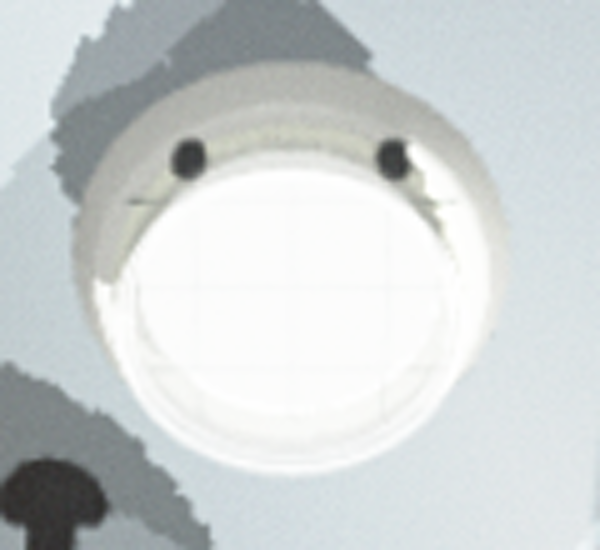

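```bash
python3 - <<'E'
from h import *
def onst(u,v,h): 
    o,d=wpix(u,v);t=((S0+ns*h-o)@ns)/(d@ns);p=o+d*t-S0;return float((p@xs).round(1)),float((p@ys).round(1))
Z=lambda x,y:((x+.5)/5+269.5,(y+.5)/5+144.5)
print('grid centre',onst(*Z(292,287),0),'pins',onst(*Z(188,160),3.5),onst(*Z(393,160),3.5))
print('lid L,R,bottom,top',[onst(*Z(*p),13) for p in((112,315),(470,315),(292,474),(292,158))])
print('base inner L,R,bottom',[onst(*Z(*p),1) for p in((137,280),(447,280),(292,414),(292,168))])
E
```

```text
grid centre (-1.9, -0.7) pins (-30.0, -19.4) (-30.1, 17.2)
lid L,R,bottom,top [(-3.4, -33.4), (-3.6, 31.6), (31.8, -0.6), (-34.9, -0.8)]
base inner L,R,bottom [(-4.0, -29.7), (-4.2, 28.3), (25.9, -0.6), (-27.2, -0.8)]
```

Measured against the stage's own grid, the dish centre is within about 1 mm of the stage centre and at the pins. Handing in.

```bash
python3 - <<'E'
from bench import env
print(env.sign_off())
E
```

```text
the job is handed in; nothing more can be done
None
```

The cover stands propped on its stay, and the dish is on the counter's stage against both stop pins. The job was handed in at about 21 s of the 64 s allowed; no verdict was reported.

**What I did**
- **Cover:** I gripped the bar from above and lifted the cover to about 1.42 rad. I then lowered it until the stay took the load at about 1.29 rad and let go. It did not move when released.
- **Dish:** I gripped the dish by its walls (58.8 mm) with the tool tilted 15° to clear the cover, and carried it over the rack. I set it down square to the slope and slid it down until the pins pushed back. Then I released it and withdrew.

**Last checks**
- **Dish position:** in the wrist picture the dish centre is about 0.4 mm up the slope and 0.2 mm sideways from the stage's grid centre, and it lies flat against both pins.
- **Other things:** the scene and top pictures show the cover still open and nothing else visibly moved. The gripper is about 170 mm clear of the dish.

**What disagreed**
- **Stage centre:** my position for it, fixed before placing, and the later wrist view differ by about 2 mm down the slope. I relied on the pin contact and the grid instead.
- **Dish height:** a brightness-based fit put the dish 4 mm low, but sunlight on the stage spoiled it, so I discarded it.
- **Lifting force:** the force reached about 21 N halfway up while lifting the cover, because my arc was slightly too tight. I corrected it on the way up.

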